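# Load the masala grinder and add a ladle of oil

### The arm

A 6-joint arm with a two-finger parallel gripper is mounted at the origin on the work surface. World frame = base frame: x ahead of the robot, y to its left, z up, the work surface at z = 0. Lengths are in m, angles in rad, forces in N, time in s.
With the tool pointing down it reaches from about 0.375 to 0.75 m from the base axis. Payload 9 kg.
Tool frame: the origin (TCP) lies at the centre of the arm's flange, where the gripper is bolted on; the fingertips stand 173 mm ahead of it and the grasp point (between the pads) lies 155 mm ahead of it; z points along the fingers, y is the line along which they close (so a half turn about z gives the same grasp; the last joint's range is limited). The gripper opens to 85 mm and grips with 20 to 120 N. Pads are 22 mm wide; open, the fingers measure 114 mm over their backs; the gripper's body (76 mm by 85 mm) begins 54 mm behind the grasp point. The pads swing forward as they close: fully open they stand 13 mm farther back than shut.
Start: joints at [1.126, 0.104, 0.097, 1.564, 0, 1.353], TCP at [0.135, 0.585, 0.405] pointing down, gripper open.
Joint ranges: [-2.99, 2.99], [-0.84, 1.86], [-1.1, 1.16], [-1.84, 2.11], [-1.51, 1.56], [-3.14, 3.14]. Speed limits (rad/s): [2.22, 2.22, 2.57, 3.14, 3.14, 3.14].

### API

Orientations are given as a unit quaternion [w, x, y, z].
In Python, from plant import ctrl gives the robot as it stands.
- The arm moves only by the tool send_rows, never from a script. Its argument "deltas" is a list of rows, each an object of numbers: "tx", "ty", "tz": the shift along the tool's x, y, z in m; "wx", "wy", "wz": the turn, a rotation vector about the tool's x, y, z in rad; "gripper": the opening, from 0 (shut) to 1 (fully open). A call has 1 to 20 rows; each row shifts and turns the commanded pose from where the row before left it, along the tool's axes as they then stand; what a row does not reach is not made up. A row lasts 1/10 s, in which the tool goes at most 50 mm and 8.59 degrees, less where a joint would pass 70% of its speed; a pose out of reach is approached as far as the arm can. A call is refused whole if a number of a shift passes 0.05 or a number of a turn 0.15, either way. A call with a gripper value outside its range is refused whole. The fingers move at their own pace and stop on an object; the grip force is fixed at half the most. Time passes only in rows, so rows that do not move let the fingers close. It gives the time, the measured TCP pose, the force, the opening and the grip force at its end, in the units of the state.
- ctrl.get_state(): the state, without advancing time (a new reading comes with each control period).
- ctrl.snapshot(name): name is "scene" or "top" or "wrist"; returns a dict with "img" (420x560x3 uint8, red, green, blue), "mtx" (3x3 intrinsics, pixels), "distortion" ([k1, k2, p1, p2, k3] as OpenCV has them; the pictures are not rectified), "world_to_cam" (4x4, takes a point from world to camera coordinates). Camera axes: x right, y down, z forward; pixel columns grow to the right and rows downward; lengths in m; the calibration is good to about 2 mm. A picture is of the moment at which its call begins. There is no depth.
- ctrl.sign_off(): hands the job in; it is judged then, once.
Trained networks look in a picture, given as the dict that the camera call returned (one of the last four; its "shot" number tells which), for a name from the list of things; names that differ only in an ending like _2 or _b are one class to them, and where a whole thing is asked for, a point or a joint stands for the part that bears it (a point fixed in the world has none). Each returns a list of dicts, best first, with "conf" (0 to 1); they miss things now and then, are a little off and sometimes report something else, mostly with a low value. They report only what shows in the picture. A call takes as long as a camera call. They do not tell look-alikes from the thing itself.
- ctrl.masks_of(picture, target): "mask" (420x560 bool, what is visible of it).
- ctrl.landmark_of(picture, target): "point" ([x, y, z] in m, in world coordinates, good to about 4 mm: a listed point, or the origin of a listed thing).
The state is a dict: "t": time; "q": joint angles; "joint_vel": joint speeds; "joint_efforts": joint torques, N m; "position": TCP position; "tcp_rot": TCP orientation; "force": force on the tool from outside, world axes, zero at the start; "wrist_torque": the same for the moment, N m; "width": finger opening in m; "grip_force": force on a finger pad.
Only numpy, scipy, OpenCV 4.12 (cv2) and the standard library are available. Lean on these libraries where they do the work, as an engineer would, in place of code of your own. Each camera call takes 0.05 s, during which the arm holds its last target. There are 200 camera calls.

### The job

Load the masala grinder: plug every spice cartridge standing on the counter, foot down, into a socket of the grinder, one to a socket and fully home. Then take the small oil ladle from the black tumbler, dip its cup into the small aluminium oil bowl, next lower the cup into the grinder's round filling cup, and stand the ladle back in the tumbler. Leave everything else on the counter where it is, and do not tip the oil bowl.

Things in the scene. Friction and masses are not known exactly. Their poses are not given: they have to be found in the camera images.
- cartridge_a: spice cartridge, squat, bottom-heavy, about 180 g, only some of the four are present (absent: None): amber body 46 (x) x 54 (y) x 38 mm with white top, standing on a steel rectangular plug foot 36 (x) x 44 (y) x 18 mm whose lowest 5 mm taper by 1.5 mm a side. Origin at the centre of the foot's underside, z up; the body spans z = 18 to 56 mm. Symmetric under a half turn; all cartridges are alike
- cartridge_b: spice cartridge, squat, bottom-heavy, about 180 g, only some of the four are present (absent: None): amber body 46 (x) x 54 (y) x 38 mm with white top, standing on a steel rectangular plug foot 36 (x) x 44 (y) x 18 mm whose lowest 5 mm taper by 1.5 mm a side. Origin at the centre of the foot's underside, z up; the body spans z = 18 to 56 mm. Symmetric under a half turn; all cartridges are alike
- cartridge_c: spice cartridge, squat, bottom-heavy, about 180 g, only some of the four are present (absent: None): amber body 46 (x) x 54 (y) x 38 mm with white top, standing on a steel rectangular plug foot 36 (x) x 44 (y) x 18 mm whose lowest 5 mm taper by 1.5 mm a side. Origin at the centre of the foot's underside, z up; the body spans z = 18 to 56 mm. Symmetric under a half turn; all cartridges are alike
- cartridge_d: spice cartridge, squat, bottom-heavy, about 180 g, only some of the four are present (absent: None): amber body 46 (x) x 54 (y) x 38 mm with white top, standing on a steel rectangular plug foot 36 (x) x 44 (y) x 18 mm whose lowest 5 mm taper by 1.5 mm a side. Origin at the centre of the foot's underside, z up; the body spans z = 18 to 56 mm. Symmetric under a half turn; all cartridges are alike
- grinder: fixed low white masala grinder, 130 (x) x 345 (y) mm, flat top 60 mm high, with a grey motor housing along its far (+x) side (x = 65 to 125 mm, 85 mm high). Origin at the centre of the white block's underside; y runs along the row of four sockets, which end with the round steel filling cup at the -y end
- socket0 (a point): centre of the mouth of the leftmost (+y) rectangular socket in the grinder's top, axes as the grinder's: opening 38.5 (x) x 46.5 mm (y), 22 mm deep, 3 mm bevel round the mouth. Any cartridge fits any socket; when home, the body's shoulder rests on the grinder's top and the foot's underside lies 18 mm below this point
- socket1 (a point): centre of the mouth of the second from the left rectangular socket in the grinder's top, axes as the grinder's: opening 38.5 (x) x 46.5 mm (y), 22 mm deep, 3 mm bevel round the mouth. Any cartridge fits any socket; when home, the body's shoulder rests on the grinder's top and the foot's underside lies 18 mm below this point
- socket2 (a point): centre of the mouth of the third from the left rectangular socket in the grinder's top, axes as the grinder's: opening 38.5 (x) x 46.5 mm (y), 22 mm deep, 3 mm bevel round the mouth. Any cartridge fits any socket; when home, the body's shoulder rests on the grinder's top and the foot's underside lies 18 mm below this point
- socket3 (a point): centre of the mouth of the rightmost (-y), next to the filling cup rectangular socket in the grinder's top, axes as the grinder's: opening 38.5 (x) x 46.5 mm (y), 22 mm deep, 3 mm bevel round the mouth. Any cartridge fits any socket; when home, the body's shoulder rests on the grinder's top and the foot's underside lies 18 mm below this point
- filler (a point): centre of the rim of the round steel filling cup on the grinder: 62 mm wide inside, 28 mm deep, rim 92 mm above the counter
- oil_ladle: small upright oil ladle, 80 g, 130 mm tall: round steel cup 32 mm across and 20 mm high with a flat underside, a thin 6 mm stem 12 mm off-centre (+x), and at the top a dark wooden grip 32 (x) x 18 (y) x 45 mm spanning z = 85 to 130 mm. Origin at the centre of the cup's underside, z up along the ladle. At the start it stands in the tumbler
- tumbler: fixed black plastic tumbler, 75 mm high, rim 72 mm across, inner floor 4 mm above the counter and about 50 mm wide. Origin at the centre of its underside
- oil_bowl: small aluminium oil bowl (the smaller of two bowls), loose, 150 g, 45 mm high, rim 96 mm across narrowing to a flat inner floor about 50 mm wide at 4 mm height. Origin at the centre of its underside
- jar_mid: bystander, to be left alone: small glass jar, 32 mm across, 50 mm high, standing among the cartridges; origin under its centre
- matchbox: bystander, to be left alone: cardboard matchbox 36 x 54 x 15 mm lying flat near the cartridges; origin under its centre
- jar_far: bystander, to be left alone: green glass jar, 64 mm across, 100 mm high; origin under its centre
- tin: bystander, to be left alone: steel tin, 60 mm across, 110 mm high; origin under its centre
- big_ladle: bystander, to be left alone: large steel ladle lying along y near the robot, 290 mm long; origin near the middle of its stem
- big_bowl: bystander, to be left alone: large aluminium bowl, 170 mm across, 70 mm high; origin under its centre
There are look-alikes about, which are no part of the job. What is shaped like the oil_ladle but pink is not meant. What is shaped like the cartridge_b but green or yellow is not meant.

How it is judged:
On the way, in this order (a step that is already met when the one before it is completed fails the run):
1. every cartridge is plugged fully home in a socket (((horizontal distance between cartridge_a and socket0 below 0.006 m and z of cartridge_a in the frame of socket0 below -0.0145 m and angle between cartridge_a's own z axis and vertical below 0.08 rad) or (horizontal distance between cartridge_a and socket1 below 0.006 m and z of cartridge_a in the frame of socket1 below -0.0145 m and angle between cartridge_a's own z axis and vertical below 0.08 rad) or (horizontal distance between cartridge_a and socket2 below 0.006 m and z of cartridge_a in the frame of socket2 below -0.0145 m and angle between cartridge_a's own z axis and vertical below 0.08 rad) or (horizontal distance between cartridge_a and socket3 below 0.006 m and z of cartridge_a in the frame of socket3 below -0.0145 m and angle between cartridge_a's own z axis and vertical below 0.08 rad)) and ((horizontal distance between cartridge_b and socket0 below 0.006 m and z of cartridge_b in the frame of socket0 below -0.0145 m and angle between cartridge_b's own z axis and vertical below 0.08 rad) or (horizontal distance between cartridge_b and socket1 below 0.006 m and z of cartridge_b in the frame of socket1 below -0.0145 m and angle between cartridge_b's own z axis and vertical below 0.08 rad) or (horizontal distance between cartridge_b and socket2 below 0.006 m and z of cartridge_b in the frame of socket2 below -0.0145 m and angle between cartridge_b's own z axis and vertical below 0.08 rad) or (horizontal distance between cartridge_b and socket3 below 0.006 m and z of cartridge_b in the frame of socket3 below -0.0145 m and angle between cartridge_b's own z axis and vertical below 0.08 rad)) and ((horizontal distance between cartridge_c and socket0 below 0.006 m and z of cartridge_c in the frame of socket0 below -0.0145 m and angle between cartridge_c's own z axis and vertical below 0.08 rad) or (horizontal distance between cartridge_c and socket1 below 0.006 m and z of cartridge_c in the frame of socket1 below -0.0145 m and angle between cartridge_c's own z axis and vertical below 0.08 rad) or (horizontal distance between cartridge_c and socket2 below 0.006 m and z of cartridge_c in the frame of socket2 below -0.0145 m and angle between cartridge_c's own z axis and vertical below 0.08 rad) or (horizontal distance between cartridge_c and socket3 below 0.006 m and z of cartridge_c in the frame of socket3 below -0.0145 m and angle between cartridge_c's own z axis and vertical below 0.08 rad)) and ((horizontal distance between cartridge_d and socket0 below 0.006 m and z of cartridge_d in the frame of socket0 below -0.0145 m and angle between cartridge_d's own z axis and vertical below 0.08 rad) or (horizontal distance between cartridge_d and socket1 below 0.006 m and z of cartridge_d in the frame of socket1 below -0.0145 m and angle between cartridge_d's own z axis and vertical below 0.08 rad) or (horizontal distance between cartridge_d and socket2 below 0.006 m and z of cartridge_d in the frame of socket2 below -0.0145 m and angle between cartridge_d's own z axis and vertical below 0.08 rad) or (horizontal distance between cartridge_d and socket3 below 0.006 m and z of cartridge_d in the frame of socket3 below -0.0145 m and angle between cartridge_d's own z axis and vertical below 0.08 rad))), for 0.2 s.
2. the ladle's cup is dipped into the small oil bowl, at least 12 mm below its rim (horizontal distance between oil_ladle and oil_bowl below 0.028 m and z of oil_ladle in the frame of oil_bowl below 0.033 m), for 0.2 s.
3. the ladle's cup is lowered into the grinder's filling cup, at least 8 mm below its rim (horizontal distance between oil_ladle and filler below 0.02 m and z of oil_ladle in the frame of filler below -0.008 m), for 0.2 s.
At the end, for the whole second after the job is handed in: Each cartridge present is in a socket: within 6 mm of its centre, foot 14.5 mm deep or more, tilt below 0.08 rad. The ladle rests in the tumbler (it may lean up to 0.7 rad), its cup's underside within 30 mm of the axis and 30 mm of the tumbler's underside. The oil bowl is upright (0.3 rad) (all of step 1 and horizontal distance between oil_ladle and tumbler below 0.03 m and z of oil_ladle in the frame of tumbler below 0.03 m and angle between oil_ladle's own z axis and vertical below 0.7 rad and linear speed of oil_ladle below 0.05 m/s and angle between oil_bowl's own z axis and vertical below 0.3 rad); the robot touches nothing.
It fails at once if a bystander is displaced by more than 50 mm (distance of any of jar_mid, matchbox, jar_far, tin, big_ladle, big_bowl from where it was at the start of the episode above 0.05 m).
It fails at once if the oil bowl is tipped by more than 0.6 rad (angle between oil_bowl's own z axis and vertical above 0.6 rad).
Of cartridge_a, cartridge_b, cartridge_c, cartridge_d only 3 to 4 are there at a start; the rules pass over those that are not, and their reading is None.
At some moment in a run one of cartridge_a, cartridge_b, cartridge_c, cartridge_d, oil_bowl may be knocked a few centimetres aside while the robot is not near it.
It also fails if it takes over 210 s, if anything falls off the work surface, if the arm or the gripper's body presses on something with over 40 N, if the wrist force passes 120 N, or if a joint passes its speed limit or range.

## Working session

There is one attempt and no reset: what is moved stays moved. The work goes in short steps, Python scripts to look and compute and a tool call to move; the robot and the scene stay as the last step left them, time stands still between calls to the robot, and variables do not carry over. Pictures are saved under pics/ and viewed, at most 14 in all, crops included, and the job is handed in when it is done.

Besides the shell and the picture viewer there is one more tool, called by a JSON object that holds its "name" and its "arguments", one argument or row to a line. send_rows: Moves the arm, as the interface text tells. Its arguments: {"type":"object","properties":{"deltas":{"type":"array"}},"required":["deltas"]}

```bash
ls; mkdir -p pics; cat > h.py <<'E'
import numpy as np, cv2
from plant import ctrl
from scipy.spatial.transform import Rotation as R
def ray(s,uv,z):
    "world points at height z seen at pixels uv"
    uv=np.asarray(uv,float).reshape(-1,1,2)
    n=cv2.undistortPoints(uv,np.array(s['mtx']),np.array(s['distortion']))[:,0]
    M=np.array(s['world_to_cam']); Rm,t=M[:3,:3],M[:3,3]
    c=-Rm.T@t; d=np.c_[n,np.ones(len(n))]@Rm
    return c+d*((z-c[2])/d[:,2])[:,None]
def proj(s,P):
    M=np.array(s['world_to_cam'])
    return cv2.projectPoints(np.asarray(P,float).reshape(-1,1,3),cv2.Rodrigues(M[:3,:3])[0],M[:3,3],np.array(s['mtx']),np.array(s['distortion']))[0][:,0]
def save(s,n,k=1): cv2.imwrite('pics/'+n+'.png',cv2.resize(s['img'][:,:,::-1],None,fx=k,fy=k))
E
python3 - <<'E'
from h import *
s=ctrl.snapshot('top'); save(s,'top0',1.4)
s2=ctrl.snapshot('scene'); save(s2,'scene0',1.4)
for n in ['cartridge_a','grinder','socket0','socket1','socket2','socket3','filler','oil_ladle','tumbler','oil_bowl','jar_mid','matchbox']:
  for nm,p in (('top',s),('scene',s2)):
    print(n,nm,[(round(d['conf'],2),np.round(d['point'],3).tolist()) for d in ctrl.landmark_of(p,n)])
st=ctrl.get_state();print(st['t'],st['position'],st['tcp_rot'],st['width'])
print(np.round(s['world_to_cam'],3).tolist())
E
```

```text
pics
cartridge_a top [(0.82, [0.632, 0.079, -0.003]), (0.77, [0.609, 0.22, -0.004]), (0.72, [0.857, -0.021, -0.002]), (0.67, [0.836, -0.164, 0.002]), (0.65, [0.42, 0.099, -0.002]), (0.51, [0.421, 0.222, -0.003])]
cartridge_a scene [(0.98, [0.836, -0.167, -0.005]), (0.94, [0.421, 0.222, -0.001]), (0.93, [0.422, 0.097, 0.0]), (0.76, [0.608, 0.219, -0.001]), (0.67, [0.634, 0.081, -0.001]), (0.67, [0.858, -0.025, 0.0])]
grinder top [(0.72, [0.508, -0.188, 0.004])]
grinder scene [(0.86, [0.508, -0.194, 0.0]), (0.53, [0.511, -0.183, 0.059])]
socket0 top [(0.84, [0.541, -0.06, 0.061]), (0.76, [0.528, -0.123, 0.059]), (0.61, [0.516, -0.184, 0.06]), (0.58, [0.499, -0.24, 0.059])]
socket0 scene [(0.97, [0.496, -0.244, 0.06]), (0.76, [0.506, -0.18, 0.061]), (0.73, [0.537, -0.058, 0.066]), (0.66, [0.524, -0.118, 0.058])]
socket1 top [(0.84, [0.541, -0.06, 0.061]), (0.76, [0.528, -0.123, 0.059]), (0.61, [0.516, -0.184, 0.06]), (0.58, [0.499, -0.24, 0.059])]
socket1 scene [(0.97, [0.496, -0.244, 0.06]), (0.76, [0.506, -0.18, 0.061]), (0.73, [0.537, -0.058, 0.066]), (0.66, [0.524, -0.118, 0.058])]

[... 955 characters left out ...]
l_bowl top [(0.88, [0.44, 0.326, 0.001]), (0.23, [0.715, 0.333, -0.002])]
oil_bowl scene []
jar_mid top [(0.64, [0.534, 0.151, 0.0]), (0.41, [0.717, 0.336, -0.002])]
jar_mid scene [(0.56, [0.324, -0.235, -0.0]), (0.48, [0.535, 0.146, 0.002]), (0.17, [0.539, -0.06, 0.068])]
matchbox top [(0.53, [0.715, 0.152, -0.0]), (0.51, [0.525, -0.123, 0.058])]
matchbox scene [(0.65, [0.401, -0.56, 0.003]), (0.53, [0.718, 0.157, -0.004]), (0.38, [0.608, 0.216, 0.003])]
1.3 [0.13490967 0.5846501  0.40471495] [3.52837689e-06 1.13161031e-01 9.93576661e-01 1.94853562e-05] 0.08506592201168092
[[-0.135, -0.991, -0.007, 0.008], [-0.967, 0.133, -0.217, 0.597], [0.216, -0.023, -0.976, 1.101], [0.0, 0.0, 0.0, 1.0]]
```

View pics/top0.png

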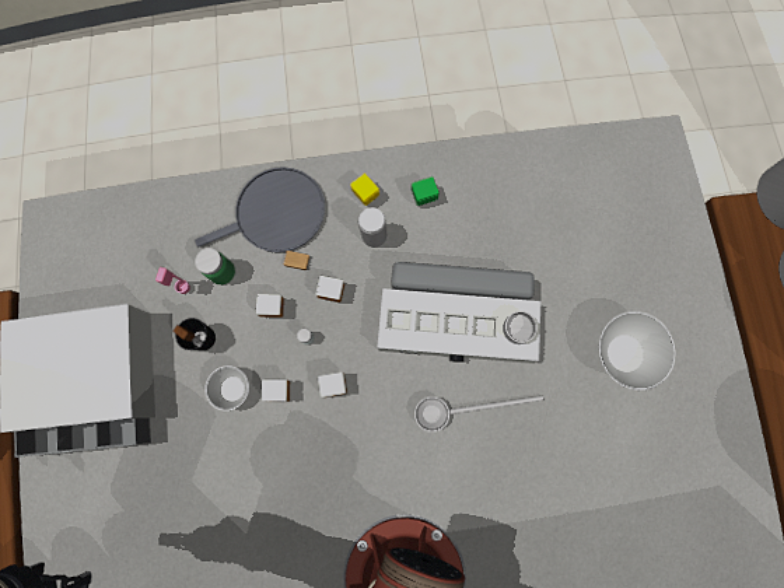

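View pics/scene0.png

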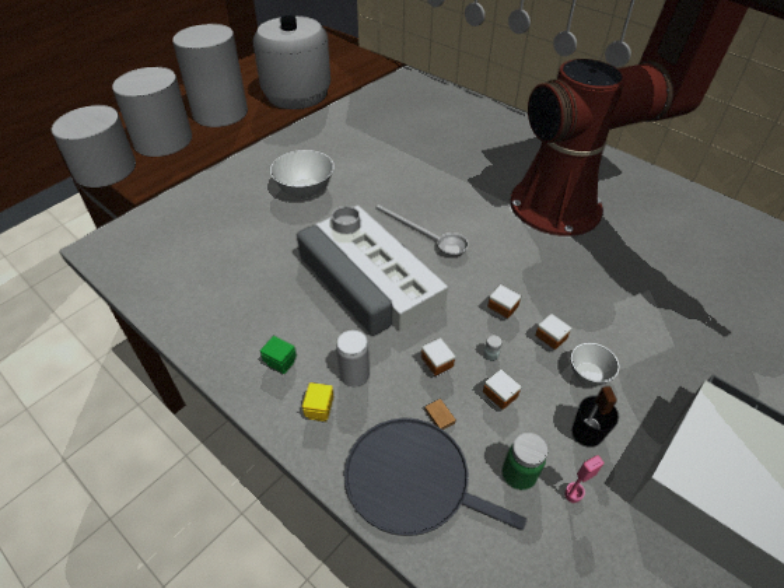

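The counter shows four amber/white cartridges (top view at 1.4x: (269,305), (330,288), (275,390), (332,384)). The grinder is at (460,325), the tumbler with the ladle at (195,334), and the oil bowl at (228,388). I'll go above the cartridges for a close look.

{"name": "send_rows", "arguments": {
  "deltas": [
    {"tx":-0.0394,"ty":-0.0281},
    {"tx":-0.0394,"ty":-0.0281},
    {"tx":-0.0394,"ty":-0.0281},
    {"tx":-0.0394,"ty":-0.0281},
    {"tx":-0.0394,"ty":-0.0281},
    {"tx":-0.0394,"ty":-0.0281},
    {"tx":-0.0394,"ty":-0.0281},
    {"tx":-0.0394,"ty":-0.0281},
    {"tx":-0.0394,"ty":-0.0281},
    {"tx":-0.0394,"ty":-0.0281},
    {"tx":-0.0394,"ty":-0.0281},
    {"tx":-0.0394,"ty":-0.0281},
    {"wz":0.14},
    {"wz":0.14},
    {"wz":0.14},
    {"wz":0.14},
    {"wz":0.14},
    {"wz":0.14},
    {"wz":0.14},
    {"wz":0.14}
  ]
}}

```text
$.deltas[0]: bad value
```

{"name": "send_rows", "arguments": {
  "deltas": [
    {"wz":0.14},
    {"wz":0.14},
    {"wz":0.14},
    {},
    {}
  ]
}}

```text
$.deltas[0]: bad value
```

```bash
python3 - <<'E'
from h import *
s=ctrl.snapshot('wrist'); save(s,'w1',1.4); np.save('w1.npy',s,allow_pickle=True)
st=ctrl.get_state();print(st['t'],st['position'],R.from_quat(np.roll(st['tcp_rot'],-1)).as_matrix().round(4).tolist(),st['q'])
print(np.round(s['world_to_cam'],4).tolist(), s['mtx'])
print([(round(d['conf'],2),np.round(d['point'],3).tolist()) for d in ctrl.landmark_of(s,'cartridge_a')])
E
```

```text
1.35 [0.1349064  0.584652   0.40476238] [[-0.9744, 0.2248, 0.0001], [0.2248, 0.9744, 0.0001], [-0.0, 0.0001, -1.0]] [ 1.12631080e+00  1.04071815e-01  9.73275707e-02  1.56390899e+00
 -9.85508150e-06  1.35307600e+00]
[[0.2248, 0.9744, 0.0006, -0.6], [0.9257, -0.2137, 0.3121, -0.0401], [0.3042, -0.0696, -0.9501, 0.3812], [0.0, 0.0, 0.0, 1.0]] [[307.36460229   0.         282.9958621 ]
 [  0.         307.36460229 212.09991731]
 [  0.           0.           1.        ]]
[(0.65, [0.424, 0.226, -0.0])]
```

View pics/w1.png

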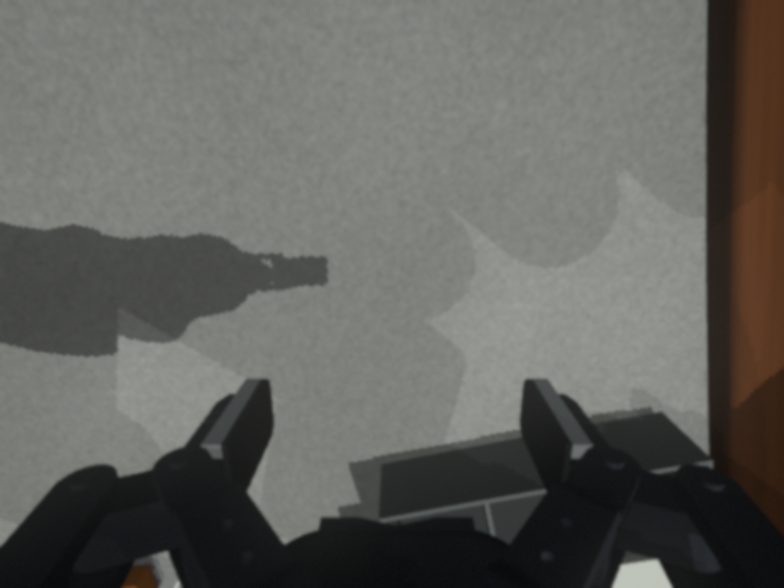

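The wrist view shows only bare counter and the fingers at the bottom: (240,420) and (550,420). Both moves were refused, probably because each row needs every field.

{"name": "send_rows", "arguments": {
  "deltas": [
    {"tx":-0.0394,"ty":-0.0281,"tz":0,"wx":0,"wy":0,"wz":0,"gripper":1},
    {"tx":-0.0394,"ty":-0.0281,"tz":0,"wx":0,"wy":0,"wz":0,"gripper":1},
    {"tx":-0.0394,"ty":-0.0281,"tz":0,"wx":0,"wy":0,"wz":0,"gripper":1},
    {"tx":-0.0394,"ty":-0.0281,"tz":0,"wx":0,"wy":0,"wz":0,"gripper":1},
    {"tx":-0.0394,"ty":-0.0281,"tz":0,"wx":0,"wy":0,"wz":0,"gripper":1},
    {"tx":-0.0394,"ty":-0.0281,"tz":0,"wx":0,"wy":0,"wz":0,"gripper":1},
    {"tx":-0.0394,"ty":-0.0281,"tz":0,"wx":0,"wy":0,"wz":0,"gripper":1},
    {"tx":-0.0394,"ty":-0.0281,"tz":0,"wx":0,"wy":0,"wz":0,"gripper":1},
    {"tx":-0.0394,"ty":-0.0281,"tz":0,"wx":0,"wy":0,"wz":0,"gripper":1},
    {"tx":-0.0394,"ty":-0.0281,"tz":0,"wx":0,"wy":0,"wz":0,"gripper":1},
    {"tx":-0.0394,"ty":-0.0281,"tz":0,"wx":0,"wy":0,"wz":0,"gripper":1},
    {"tx":-0.0394,"ty":-0.0281,"tz":0,"wx":0,"wy":0,"wz":0,"gripper":1}
  ]
}}

```text
t: 2.6
position: [0.5208, 0.1479, 0.4049]
tcp_rot: [0.0, 0.113, 0.994, 0.0]
force: [0.6, 0.7, -0.4]
width: 0.0856
grip_force: 0.0
```

{"name": "send_rows", "arguments": {
  "deltas": [
    {"tx":0,"ty":0,"tz":0,"wx":0,"wy":0,"wz":0.14,"gripper":1},
    {"tx":0,"ty":0,"tz":0,"wx":0,"wy":0,"wz":0.14,"gripper":1},
    {"tx":0,"ty":0,"tz":0,"wx":0,"wy":0,"wz":0.14,"gripper":1},
    {"tx":0,"ty":0,"tz":0,"wx":0,"wy":0,"wz":0.14,"gripper":1},
    {"tx":0,"ty":0,"tz":0,"wx":0,"wy":0,"wz":0.14,"gripper":1},
    {"tx":0,"ty":0,"tz":0,"wx":0,"wy":0,"wz":0.14,"gripper":1},
    {"tx":0,"ty":0,"tz":0,"wx":0,"wy":0,"wz":0.14,"gripper":1},
    {"tx":0,"ty":0,"tz":0,"wx":0,"wy":0,"wz":0.14,"gripper":1},
    {"tx":0,"ty":0,"tz":0,"wx":0,"wy":0,"wz":0.14,"gripper":1},
    {"tx":0,"ty":0,"tz":0,"wx":0,"wy":0,"wz":0.14,"gripper":1},
    {"tx":0,"ty":0,"tz":0,"wx":0,"wy":0,"wz":0.14,"gripper":1},
    {"tx":0,"ty":0,"tz":0,"wx":0,"wy":0,"wz":0,"gripper":1},
    {"tx":0,"ty":0,"tz":0,"wx":0,"wy":0,"wz":0,"gripper":1}
  ]
}}

```text
t: 3.9
position: [0.5198, 0.1498, 0.4047]
tcp_rot: [0.0, 0.772, 0.636, 0.0]
force: [-0.8, -0.6, -0.3]
width: 0.0855
grip_force: 0.0
```

```bash
python3 - <<'E'
from h import *
s=ctrl.snapshot('wrist'); save(s,'w2',1.4); np.save('w2.npy',s,allow_pickle=True)
st=ctrl.get_state();print(st['t'],st['position'],R.from_quat(np.roll(st['tcp_rot'],-1)).as_matrix().round(4).tolist(),np.round(st['q'],3))
M=np.array(s['world_to_cam']);print(-M[:3,:3].T@M[:3,3])
print([(round(d['conf'],2),np.round(d['point'],3).tolist()) for d in ctrl.landmark_of(s,'cartridge_a')])
E
```

```text
3.95 [0.51975728 0.14978512 0.40470137] [[0.191, 0.9816, 0.0], [0.9816, -0.191, 0.0001], [0.0001, 0.0, -1.0]] [ 0.039 -0.076 -0.085  1.562  0.     1.802]
[0.53426613 0.22841973 0.37501573]
[(0.72, [0.423, 0.097, -0.003]), (0.7, [0.426, 0.224, -0.0]), (0.7, [0.608, 0.217, -0.0]), (0.65, [0.631, 0.078, 0.001]), (0.63, [0.835, -0.165, 0.001])]
```

View pics/w2.png

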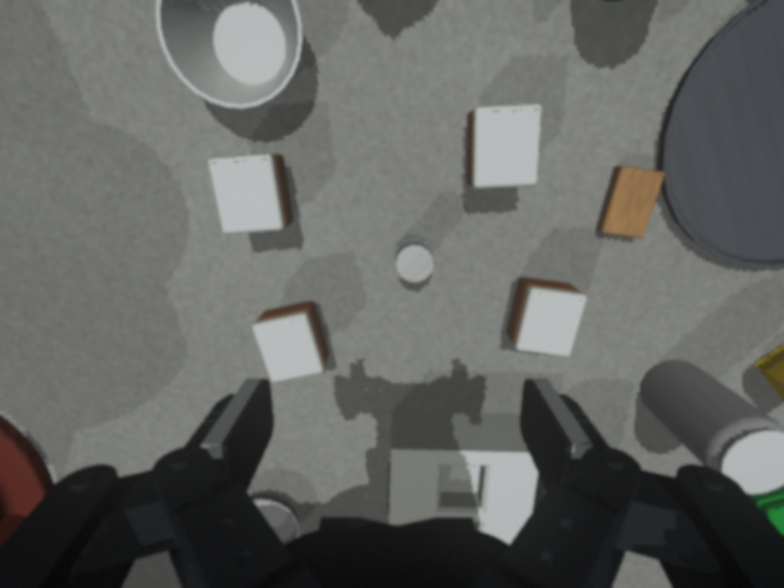

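The wrist view (1.4x) shows the white tops at (249,193), (507,146), (290,345) and (549,320), the small jar at (414,263) and the matchbox at (632,202). Next I'll measure the tops.

```bash
cat >> h.py <<'E'
def rects(s,z,lo,area=(300,6000),mask=None):
    "bright rectangles: area px, centre, length, width, yaw of short side (deg) at height z"
    g=s['img'].min(2); m=(cv2.GaussianBlur(g,(3,3),0)>lo).astype(np.uint8)
    if mask is not None: m&=mask
    out=[]
    for c in cv2.findContours(m,cv2.RETR_EXTERNAL,cv2.CHAIN_APPROX_NONE)[0]:
        if not area[0]<cv2.contourArea(c)<area[1]: continue
        w=ray(s,c[:,0],z)[:,:2]
        (cx,cy),(a,b),t=cv2.minAreaRect((w*1000).astype(np.float32))
        if a>b: t+=90; a,b=b,a
        t=(t+90)%180-90
        out.append((np.round([cx,cy,a,b,t],1).tolist(),c[:,0].mean(0).round().tolist()))
    return out
def goto(x,y,z,psi):
    "print tool-frame shift and turn to TCP target; psi = yaw of tool y in deg"
    st=ctrl.get_state(); m=R.from_quat(np.roll(st['tcp_rot'],-1)).as_matrix()
    d=m.T@(np.array([x,y,z])-st['position']); p=np.degrees(np.arctan2(m[1,1],m[0,1]))
    print('shift',d.round(4),'then wz',round(-np.radians((psi-p+180)%360-180),4),'yaw now',round(p,2),'t',st['t'])
E
python3 - <<'E'
from h import *
s=np.load('w2.npy',allow_pickle=True).item()
print(s['img'][138,178],s['img'][246,207],s['img'][230,390], s['img'][138,120])
for lo in (150,170,185):
  print(lo); [print(r) for r in rects(s,.056,lo)]
E
```

```text
[183 188 188] [183 187 188] [182 187 187] [119 121 116]
150
([576.7, -78.4, 59.2, 109.1, 4.0], [355.0, 347.0])
([791.5, -84.7, 48.6, 63.8, 3.7], [542.0, 329.0])
([418.9, 99.3, 43.9, 52.4, 1.7], [205.0, 248.0])
([630.5, 81.1, 43.8, 52.3, -19.0], [394.0, 230.0])
([532.4, 149.5, 25.0, 25.4, 34.1], [296.0, 188.0])
([422.0, 223.0, 44.0, 52.3, -6.4], [175.0, 138.0])
([611.0, 219.7, 43.9, 51.7, -8.9], [362.0, 103.0])
([453.6, 312.2, 46.8, 47.2, 12.6], [178.0, 32.0])
([440.6, 309.2, 60.8, 91.6, 79.6], [166.0, 44.0])
170
([577.2, -79.3, 55.9, 103.5, 2.7], [356.0, 347.0])
([792.1, -84.6, 47.5, 59.6, 3.7], [542.0, 329.0])
([419.0, 99.5, 41.2, 49.7, 1.7], [205.0, 248.0])
([630.4, 81.4, 41.4, 49.5, -19.0], [394.0, 230.0])
([422.1, 223.1, 41.5, 49.9, -6.5], [175.0, 137.0])
([610.9, 219.7, 41.8, 49.6, -8.7], [362.0, 103.0])
([453.4, 312.9, 43.3, 44.5, -16.1], [178.0, 31.0])
185
```

All four tops measure about 44 x 52 mm with clear yaws. I'll pick A first, at (0.419, 0.099), yaw 1.7°.

{"name": "send_rows", "arguments": {
  "deltas": [
    {"tx":-0.0229,"ty":-0.0298,"tz":0.03,"wx":0,"wy":0,"wz":0,"gripper":1},
    {"tx":-0.0229,"ty":-0.0298,"tz":0.03,"wx":0,"wy":0,"wz":0,"gripper":1},
    {"tx":-0.0229,"ty":-0.0298,"tz":0.03,"wx":0,"wy":0,"wz":0,"gripper":1},
    {"tx":0,"ty":0,"tz":0,"wx":0,"wy":0,"wz":-0.1108,"gripper":1},
    {"tx":0,"ty":0,"tz":0,"wx":0,"wy":0,"wz":-0.1108,"gripper":1},
    {"tx":0,"ty":0,"tz":0.04,"wx":0,"wy":0,"wz":0,"gripper":1},
    {"tx":0,"ty":0,"tz":0.035,"wx":0,"wy":0,"wz":0,"gripper":1},
    {"tx":0,"ty":0,"tz":0.025,"wx":0,"wy":0,"wz":0,"gripper":1},
    {"tx":0,"ty":0,"tz":0.02,"wx":0,"wy":0,"wz":0,"gripper":1},
    {"tx":0,"ty":0,"tz":0,"wx":0,"wy":0,"wz":0,"gripper":1},
    {"tx":0,"ty":0,"tz":0,"wx":0,"wy":0,"wz":0,"gripper":1}
  ]
}}

```text
t: 5.1
position: [0.4187, 0.0998, 0.1952]
tcp_rot: [-0.0, 0.698, 0.717, -0.0]
force: [0.3, -0.1, -0.1]
width: 0.0852
grip_force: 0.0
```

{"name": "send_rows", "arguments": {
  "deltas": [
    {"tx":0,"ty":0,"tz":0,"wx":0,"wy":0,"wz":0,"gripper":0},
    {"tx":0,"ty":0,"tz":0,"wx":0,"wy":0,"wz":0,"gripper":0},
    {"tx":0,"ty":0,"tz":0,"wx":0,"wy":0,"wz":0,"gripper":0},
    {"tx":0,"ty":0,"tz":0,"wx":0,"wy":0,"wz":0,"gripper":0},
    {"tx":0,"ty":0,"tz":0,"wx":0,"wy":0,"wz":0,"gripper":0},
    {"tx":0,"ty":0,"tz":0,"wx":0,"wy":0,"wz":0,"gripper":0},
    {"tx":0,"ty":0,"tz":0,"wx":0,"wy":0,"wz":0,"gripper":0},
    {"tx":0,"ty":0,"tz":0,"wx":0,"wy":0,"wz":0,"gripper":0}
  ]
}}

```text
t: 5.9
position: [0.4193, 0.0998, 0.1959]
tcp_rot: [0.001, 0.698, 0.716, 0.001]
force: [-0.7, 0.5, 5.9]
width: 0.0454
grip_force: 61.6
```

```bash
python3 -c "
from h import *
goto(.505,-.25,.40,-13)"
```

```text
shift [-0.3519  0.077  -0.2039] then wz 0.2527 yaw now 1.48 t 5.9
```

{"name": "send_rows", "arguments": {
  "deltas": [
    {"tx":0,"ty":0,"tz":-0.034,"wx":0,"wy":0,"wz":0,"gripper":0},
    {"tx":0,"ty":0,"tz":-0.05,"wx":0,"wy":0,"wz":0,"gripper":0},
    {"tx":0,"ty":0,"tz":-0.05,"wx":0,"wy":0,"wz":0,"gripper":0},
    {"tx":-0.02,"ty":0,"tz":-0.04,"wx":0,"wy":0,"wz":0,"gripper":0},
    {"tx":-0.04,"ty":0.011,"tz":-0.025,"wx":0,"wy":0,"wz":0,"gripper":0},
    {"tx":-0.048,"ty":0.011,"tz":0,"wx":0,"wy":0,"wz":0,"gripper":0},
    {"tx":-0.048,"ty":0.011,"tz":0,"wx":0,"wy":0,"wz":0,"gripper":0},
    {"tx":-0.048,"ty":0.011,"tz":0,"wx":0,"wy":0,"wz":0,"gripper":0},
    {"tx":-0.048,"ty":0.011,"tz":0,"wx":0,"wy":0,"wz":0,"gripper":0},
    {"tx":-0.048,"ty":0.011,"tz":0,"wx":0,"wy":0,"wz":0,"gripper":0},
    {"tx":-0.042,"ty":0.011,"tz":0,"wx":0,"wy":0,"wz":0,"gripper":0},
    {"tx":-0.01,"ty":0,"tz":0,"wx":0,"wy":0,"wz":0.126,"gripper":0},
    {"tx":0,"ty":0,"tz":0,"wx":0,"wy":0,"wz":0.126,"gripper":0},
    {"tx":0,"ty":0,"tz":0,"wx":0,"wy":0,"wz":0,"gripper":0},
    {"tx":0,"ty":0,"tz":0,"wx":0,"wy":0,"wz":0,"gripper":0}
  ]
}}

```text
t: 7.4
position: [0.5047, -0.2499, 0.3936]
tcp_rot: [-0.0, 0.781, 0.624, 0.0]
force: [0.0, 0.3, -2.3]
width: 0.0454
grip_force: 62.9
```

```bash
python3 - <<'E'
from h import *
s=ctrl.snapshot('wrist'); save(s,'w3',1.4); np.save('w3.npy',s,allow_pickle=True)
goto(.505,-.25,.40,-13)
print([(round(d['conf'],2),np.round(d['point'],3).tolist()) for d in ctrl.landmark_of(s,'socket0')])
E
```

```text
shift [-0.0002  0.0004 -0.0063] then wz 0.0044 yaw now -12.75 t 7.45
[(0.79, [0.526, -0.12, 0.062]), (0.67, [0.513, -0.178, 0.058]), (0.63, [0.497, -0.241, 0.061])]
```

View pics/w3.png

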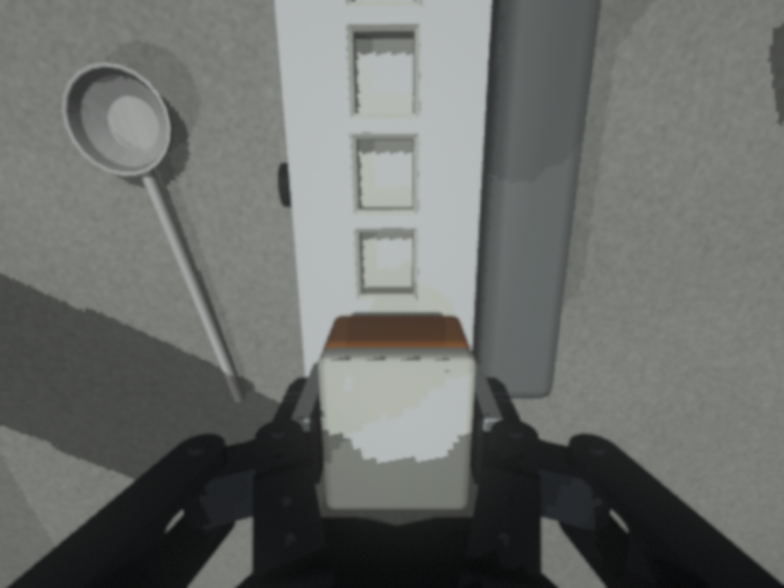

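The wrist picture shows the held cartridge at (397,430) and the sockets at (387,72), (386,173) and (387,262), with socket0 cut off at the top. I'll extract their outlines.

```bash
python3 - <<'E'
from h import *
s=np.load('w3.npy',allow_pickle=True).item()
g=s['img'].min(2)
print(g[123,205:340:1].tolist())
for th in (150,160,170):
  m=(g<th).astype(np.uint8)
  m[:, :240]=0; m[:,310:]=0; m[225:]=0
  for c in cv2.findContours(m,cv2.RETR_EXTERNAL,cv2.CHAIN_APPROX_NONE)[0]:
    x,y,w,h=cv2.boundingRect(c)
    if w<30: continue
    P=ray(s,c[:,0],.06)[:,:2]*1000
    r=cv2.minAreaRect(P.astype(np.float32)); print(th,(x,y,w,h),np.round(np.r_[r[0],r[1],r[2]],1))
E
```

```text
[86, 131, 164, 178, 180, 181, 181, 181, 181, 181, 182, 181, 181, 181, 181, 181, 181, 181, 182, 181, 182, 181, 182, 182, 182, 182, 182, 182, 181, 181, 182, 181, 182, 182, 182, 182, 181, 182, 182, 182, 181, 182, 181, 182, 181, 178, 169, 157, 144, 129, 110, 112, 141, 166, 175, 176, 176, 176, 177, 176, 176, 176, 179, 181, 181, 182, 182, 182, 182, 182, 182, 182, 182, 182, 182, 182, 182, 181, 181, 182, 182, 182, 182, 182, 181, 182, 182, 180, 173, 156, 147, 152, 156, 159, 167, 176, 181, 182, 182, 181, 182, 181, 182, 181, 181, 182, 182, 181, 181, 181, 181, 181, 181, 182, 181, 181, 181, 181, 181, 181, 180, 181, 181, 181, 181, 180, 180, 181, 181, 181, 180, 180, 181, 180, 180]
150 (250, 222, 60, 3) [ 493.1 -279.9    2.2   62.2   77.3]
150 (254, 163, 44, 49) [ 498.2 -241.9   50.    43.    77.7]
150 (252, 95, 46, 55) [ 510.7 -180.5   49.2   41.7   75.7]
150 (248, 17, 51, 65) [ 524.7 -120.2   49.4   43.1   78.7]
160 (250, 222, 60, 3) [ 493.1 -279.9    2.2   62.2   77.3]
160 (253, 163, 46, 51) [ 497.8 -242.9   53.    44.6   78.6]
160 (250, 95, 49, 56) [ 511.2 -180.7   50.4   44.4   78. ]
160 (247, 17, 53, 66) [ 524.5 -120.4   50.9   44.8   78.3]
170 (243, 221, 67, 4) [ 489.7 -278.6    3.4   69.5   77.3]
170 (252, 162, 48, 54) [ 497.8 -243.7   55.6   46.7   78.2]
170 (249, 94, 51, 58) [ 511.2 -180.8   52.3   46.3   78.1]
170 (247, 16, 54, 68) [ 524.6 -120.5   52.4   46.3   78.3]
```

```bash
python3 - <<'E'
from h import *
s=np.load('w3.npy',allow_pickle=True).item()
g=s['img'].min(2).astype(int)
# block edges
for lab,c0,c1,sg in (('L',195,225,1),('R',330,358,-1)):
  pts=[]
  for r in range(5,215,3):
    row=g[r,c0:c1]; d=np.diff(row)*sg; k=int(np.argmax(d)); pts.append((c0+k+.5,r))
  P=ray(s,pts,.06)[:,:2]*1000
  vx,vy,x,y=cv2.fitLine(P.astype(np.float32),cv2.DIST_HUBER,0,.01,.01).ravel()
  n=np.array([vy,-vx]); n*=np.sign(n[0]); print(lab,np.degrees(np.arctan2(n[1],n[0])),'offset of socket1,2 from edge',[float(n@(np.array(q)-[x,y])) for q in ((524.5,-120.4),(511.2,-180.7))])
# held top
st=ctrl.get_state(); m=R.from_quat(np.roll(st['tcp_rot'],-1)).as_matrix()
zt=st['position'][2]-.1959+.056
m2=(g[:,225:345]>95).astype(np.uint8); m2[:254]=0; m2[366:]=0
c=max(cv2.findContours(m2,cv2.RETR_EXTERNAL,cv2.CHAIN_APPROX_NONE)[0],key=cv2.contourArea)
P=ray(s,c[:,0]+[225,0],zt)
L=(P-st['position'])@m*1000
print('held local range x,y',L[:,0].min(),L[:,0].max(),L[:,1].min(),L[:,1].max(), cv2.boundingRect(c))
print(g[300,220:345].tolist()); print(g[240:375,283].tolist())
E
```

```text
L -12.522651 offset of socket1,2 from edge [65.18370156650253, 65.27468508695073]
R -12.413833 offset of socket1,2 from edge [-65.66075206785472, -65.68704591630969]
held local range x,y -26.677761813963606 26.266396821931416 -23.84204261187184 21.798452376601755 (0, 254, 115, 109)
[107, 80, 58, 47, 44, 40, 38, 40, 58, 91, 121, 140, 150, 158, 164, 167, 169, 169, 168, 169, 169, 169, 169, 170, 170, 170, 170, 170, 170, 170, 171, 170, 171, 170, 170, 171, 170, 171, 171, 171, 171, 171, 171, 172, 172, 173, 173, 174, 176, 177, 178, 180, 181, 180, 180, 181, 180, 180, 180, 181, 180, 180, 181, 180, 180, 181, 181, 181, 181, 180, 181, 181, 181, 181, 179, 180, 181, 181, 181, 181, 180, 181, 180, 180, 180, 181, 180, 180, 180, 180, 180, 180, 180, 181, 180, 181, 181, 180, 180, 180, 179, 180, 180, 180, 179, 180, 180, 179, 180, 179, 179, 179, 178, 173, 163, 150, 128, 95, 61, 43, 42, 45, 50, 53, 65]
[45, 46, 47, 46, 47, 47, 51, 61, 77, 90, 99, 104, 111, 118, 128, 140, 152, 161, 167, 169, 170, 169, 171, 171, 172, 171, 172, 172, 172, 172, 171, 171, 171, 171, 171, 172, 171, 171, 171, 172, 171, 171, 172, 172, 171, 172, 171, 171, 172, 172, 171, 171, 172, 171, 171, 171, 172, 175, 179, 180, 180, 181, 180, 180, 180, 180, 180, 180, 180, 180, 180, 180, 180, 180, 180, 180, 179, 180, 179, 180, 180, 179, 179, 179, 179, 179, 177, 167, 144, 125, 119, 118, 119, 118, 118, 117, 117, 117, 118, 117, 117, 117, 117, 117, 117, 116, 116, 116, 115, 116, 116, 115, 116, 116, 115, 115, 115, 115, 115, 114, 114, 111, 102, 87, 74, 66, 64, 64, 64, 64, 64, 64, 62, 60, 52]
```

```bash
python3 -c "
from h import *
goto(.499,-.2411,.262,-12.45)"
```

```text
shift [ 0.0071 -0.0075  0.1318] then wz -0.0057 yaw now -12.78 t 7.5
```

{"name": "send_rows", "arguments": {
  "deltas": [
    {"tx":0.0071,"ty":-0.0075,"tz":0.03,"wx":0,"wy":0,"wz":-0.0057,"gripper":0},
    {"tx":0,"ty":0,"tz":0.04,"wx":0,"wy":0,"wz":0,"gripper":0},
    {"tx":0,"ty":0,"tz":0.035,"wx":0,"wy":0,"wz":0,"gripper":0},
    {"tx":0,"ty":0,"tz":0.0268,"wx":0,"wy":0,"wz":0,"gripper":0},
    {"tx":0,"ty":0,"tz":0,"wx":0,"wy":0,"wz":0,"gripper":0},
    {"tx":0,"ty":0,"tz":0,"wx":0,"wy":0,"wz":0,"gripper":0},
    {"tx":0,"ty":0,"tz":0,"wx":0,"wy":0,"wz":0,"gripper":0}
  ]
}}

```text
t: 8.2
position: [0.4996, -0.2418, 0.2642]
tcp_rot: [0.001, 0.78, 0.625, 0.0]
force: [1.1, 0.5, -2.0]
width: 0.045
grip_force: 62.7
```

```bash
python3 -c "
from h import *
goto(.499,-.2411,.238,-12.45)"
```

```text
shift [ 0.0006 -0.0008  0.0262] then wz -0.0025 yaw now -12.59 t 8.2
```

{"name": "send_rows", "arguments": {
  "deltas": [
    {"tx":0.0006,"ty":-0.0008,"tz":0.006,"wx":0,"wy":0,"wz":-0.0025,"gripper":0},
    {"tx":0,"ty":0,"tz":0.005,"wx":0,"wy":0,"wz":0,"gripper":0},
    {"tx":0,"ty":0,"tz":0.005,"wx":0,"wy":0,"wz":0,"gripper":0},
    {"tx":0,"ty":0,"tz":0.005,"wx":0,"wy":0,"wz":0,"gripper":0},
    {"tx":0,"ty":0,"tz":0.004,"wx":0,"wy":0,"wz":0,"gripper":0},
    {"tx":0,"ty":0,"tz":0,"wx":0,"wy":0,"wz":0,"gripper":0},
    {"tx":0,"ty":0,"tz":0,"wx":0,"wy":0,"wz":0,"gripper":0}
  ]
}}

```text
t: 8.9
position: [0.4983, -0.2406, 0.2379]
tcp_rot: [-0.0, 0.78, 0.626, -0.0]
force: [-4.3, 3.2, 9.4]
width: 0.0455
grip_force: 64.5
```

{"name": "send_rows", "arguments": {
  "deltas": [
    {"tx":0,"ty":0,"tz":0.001,"wx":0,"wy":0,"wz":0,"gripper":0},
    {"tx":0,"ty":0,"tz":0,"wx":0,"wy":0,"wz":0,"gripper":0},
    {"tx":0,"ty":0,"tz":0,"wx":0,"wy":0,"wz":0,"gripper":0.8},
    {"tx":0,"ty":0,"tz":0,"wx":0,"wy":0,"wz":0,"gripper":0.8},
    {"tx":0,"ty":0,"tz":0,"wx":0,"wy":0,"wz":0,"gripper":0.8},
    {"tx":0,"ty":0,"tz":0,"wx":0,"wy":0,"wz":0,"gripper":0.8},
    {"tx":0,"ty":0,"tz":0,"wx":0,"wy":0,"wz":0,"gripper":0.8},
    {"tx":0,"ty":0,"tz":-0.03,"wx":0,"wy":0,"wz":0,"gripper":0.8},
    {"tx":0,"ty":0,"tz":-0.045,"wx":0,"wy":0,"wz":0,"gripper":0.8},
    {"tx":0,"ty":0,"tz":-0.045,"wx":0,"wy":0,"wz":0,"gripper":1},
    {"tx":0,"ty":0,"tz":-0.045,"wx":0,"wy":0,"wz":0,"gripper":1}
  ]
}}

```text
t: 10.0
position: [0.4981, -0.2405, 0.4025]
tcp_rot: [-0.0, 0.78, 0.626, 0.0]
force: [0.9, 0.1, 0.3]
width: 0.0854
grip_force: 0.0
```

```bash
python3 -c "
from h import *
goto(.5198,.1498,.4,-11)"
```

```text
shift [ 0.3858 -0.0633  0.0026] then wz -0.0262 yaw now -12.5 t 10.0
```

{"name": "send_rows", "arguments": {
  "deltas": [
    {"tx":0.048,"ty":-0.0079,"tz":0,"wx":0,"wy":0,"wz":0,"gripper":1},
    {"tx":0.048,"ty":-0.0079,"tz":0,"wx":0,"wy":0,"wz":0,"gripper":1},
    {"tx":0.048,"ty":-0.0079,"tz":0,"wx":0,"wy":0,"wz":0,"gripper":1},
    {"tx":0.048,"ty":-0.0079,"tz":0,"wx":0,"wy":0,"wz":0,"gripper":1},
    {"tx":0.048,"ty":-0.0079,"tz":0,"wx":0,"wy":0,"wz":0,"gripper":1},
    {"tx":0.048,"ty":-0.0079,"tz":0,"wx":0,"wy":0,"wz":0,"gripper":1},
    {"tx":0.048,"ty":-0.0079,"tz":0,"wx":0,"wy":0,"wz":0,"gripper":1},
    {"tx":0.048,"ty":-0.0079,"tz":0,"wx":0,"wy":0,"wz":-0.026,"gripper":1},
    {"tx":0,"ty":0,"tz":0,"wx":0,"wy":0,"wz":0,"gripper":1},
    {"tx":0,"ty":0,"tz":0,"wx":0,"wy":0,"wz":0,"gripper":1}
  ]
}}

```text
t: 11.0
position: [0.5196, 0.1489, 0.4007]
tcp_rot: [-0.0, 0.771, 0.637, -0.0]
force: [0.7, -0.9, -0.4]
width: 0.0857
grip_force: 0.0
```

```bash
python3 -c "
from h import *
s=ctrl.snapshot('wrist')
[print(r) for r in rects(s,.056,160)]
st=ctrl.get_state(); print(st['position'])
goto(.6305,.0812,.195,-19)
"
```

```text
([576.8, -77.3, 57.4, 103.6, 2.8], [356.0, 348.0])
([790.4, -85.6, 44.6, 62.1, 3.9], [544.0, 332.0])
([630.5, 81.2, 42.8, 51.0, -18.8], [395.0, 230.0])
([422.1, 223.1, 42.8, 51.2, -6.5], [174.0, 137.0])
([610.8, 219.7, 42.7, 50.9, -8.8], [363.0, 102.0])
([453.8, 312.4, 45.0, 45.6, 79.5], [177.0, 29.0])
[0.51972683 0.14785146 0.40072042]
shift [-0.0443  0.1215  0.2057] then wz 0.1401 yaw now -10.97 t 11.05
```

{"name": "send_rows", "arguments": {
  "deltas": [
    {"tx":-0.0148,"ty":0.0405,"tz":0.02,"wx":0,"wy":0,"wz":0,"gripper":1},
    {"tx":-0.0148,"ty":0.0405,"tz":0.02,"wx":0,"wy":0,"wz":0,"gripper":1},
    {"tx":-0.0147,"ty":0.0405,"tz":0.02,"wx":0,"wy":0,"wz":0,"gripper":1},
    {"tx":0,"ty":0,"tz":0,"wx":0,"wy":0,"wz":0.14,"gripper":1},
    {"tx":0,"ty":0,"tz":0.045,"wx":0,"wy":0,"wz":0,"gripper":1},
    {"tx":0,"ty":0,"tz":0.045,"wx":0,"wy":0,"wz":0,"gripper":1},
    {"tx":0,"ty":0,"tz":0.035,"wx":0,"wy":0,"wz":0,"gripper":1},
    {"tx":0,"ty":0,"tz":0.0207,"wx":0,"wy":0,"wz":0,"gripper":1},
    {"tx":0,"ty":0,"tz":0,"wx":0,"wy":0,"wz":0,"gripper":1},
    {"tx":0,"ty":0,"tz":0,"wx":0,"wy":0,"wz":0,"gripper":1},
    {"tx":0,"ty":0,"tz":0,"wx":0,"wy":0,"wz":0,"gripper":0},
    {"tx":0,"ty":0,"tz":0,"wx":0,"wy":0,"wz":0,"gripper":0},
    {"tx":0,"ty":0,"tz":0,"wx":0,"wy":0,"wz":0,"gripper":0},
    {"tx":0,"ty":0,"tz":0,"wx":0,"wy":0,"wz":0,"gripper":0},
    {"tx":0,"ty":0,"tz":0,"wx":0,"wy":0,"wz":0,"gripper":0},
    {"tx":0,"ty":0,"tz":0,"wx":0,"wy":0,"wz":0,"gripper":0},
    {"tx":0,"ty":0,"tz":0,"wx":0,"wy":0,"wz":0,"gripper":0}
  ]
}}

```text
t: 12.75
position: [0.6312, 0.0811, 0.1969]
tcp_rot: [0.001, 0.814, 0.58, 0.001]
force: [-0.5, -1.2, 5.7]
width: 0.0448
grip_force: 62.6
```

```bash
python3 -c "
from h import *
goto(.5123,-.1808,.31,-12.45)"
```

```text
shift [-0.2863 -0.0267 -0.1133] then wz -0.1148 yaw now -19.03 t 12.75
```

{"name": "send_rows", "arguments": {
  "deltas": [
    {"tx":0,"ty":0,"tz":-0.04,"wx":0,"wy":0,"wz":0,"gripper":0},
    {"tx":0,"ty":0,"tz":-0.05,"wx":0,"wy":0,"wz":0,"gripper":0},
    {"tx":-0.0477,"ty":-0.0045,"tz":-0.0078,"wx":0,"wy":0,"wz":0,"gripper":0},
    {"tx":-0.0477,"ty":-0.0045,"tz":-0.0078,"wx":0,"wy":0,"wz":0,"gripper":0},
    {"tx":-0.0477,"ty":-0.0045,"tz":-0.0077,"wx":0,"wy":0,"wz":0,"gripper":0},
    {"tx":-0.0477,"ty":-0.0044,"tz":0,"wx":0,"wy":0,"wz":0,"gripper":0},
    {"tx":-0.0477,"ty":-0.0044,"tz":0,"wx":0,"wy":0,"wz":0,"gripper":0},
    {"tx":-0.0477,"ty":-0.0044,"tz":0,"wx":0,"wy":0,"wz":0,"gripper":0},
    {"tx":0,"ty":0,"tz":0,"wx":0,"wy":0,"wz":-0.1148,"gripper":0},
    {"tx":0,"ty":0,"tz":0.035,"wx":0,"wy":0,"wz":0,"gripper":0},
    {"tx":0,"ty":0,"tz":0,"wx":0,"wy":0,"wz":0,"gripper":0},
    {"tx":0,"ty":0,"tz":0,"wx":0,"wy":0,"wz":0,"gripper":0},
    {"tx":0,"ty":0,"tz":0,"wx":0,"wy":0,"wz":0,"gripper":0}
  ]
}}

```text
t: 14.05
position: [0.5124, -0.1805, 0.2749]
tcp_rot: [0.001, 0.78, 0.626, 0.0]
force: [0.1, -0.1, -2.2]
width: 0.0453
grip_force: 62.5
```

```bash
python3 - <<'E'
from h import *
s=ctrl.snapshot('wrist'); save(s,'w4',1.4); np.save('w4.npy',s,allow_pickle=True)
goto(.5123,-.1808,.2389,-12.45)
E
```

```text
shift [-0.0002 -0.0002  0.0361] then wz 0.0004 yaw now -12.43 t 14.1
```

View pics/w4.png

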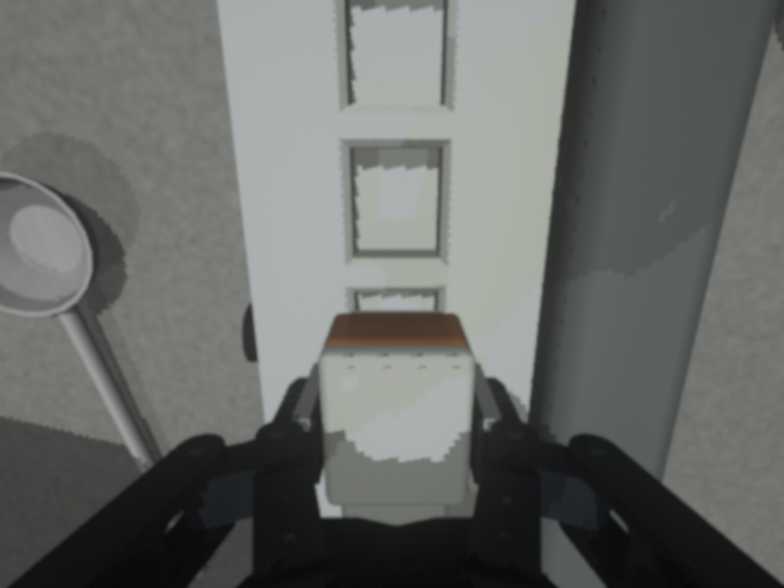

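The held cartridge at (397,430) lines up with the socket peeking out at (395,300). Plugging it in.

{"name": "send_rows", "arguments": {
  "deltas": [
    {"tx":0,"ty":-0.0004,"tz":0.012,"wx":0,"wy":0,"wz":0,"gripper":0},
    {"tx":0,"ty":0,"tz":0.006,"wx":0,"wy":0,"wz":0,"gripper":0},
    {"tx":0,"ty":0,"tz":0.006,"wx":0,"wy":0,"wz":0,"gripper":0},
    {"tx":0,"ty":0,"tz":0.006,"wx":0,"wy":0,"wz":0,"gripper":0},
    {"tx":0,"ty":0,"tz":0.006,"wx":0,"wy":0,"wz":0,"gripper":0},
    {"tx":0,"ty":0,"tz":0.001,"wx":0,"wy":0,"wz":0,"gripper":0},
    {"tx":0,"ty":0,"tz":0,"wx":0,"wy":0,"wz":0,"gripper":0},
    {"tx":0,"ty":0,"tz":0,"wx":0,"wy":0,"wz":0,"gripper":0}
  ]
}}

```text
t: 14.9
position: [0.5115, -0.1805, 0.2387]
tcp_rot: [0.0, 0.78, 0.626, -0.0]
force: [-10.4, 5.4, 21.5]
width: 0.0451
grip_force: 66.0
```

{"name": "send_rows", "arguments": {
  "deltas": [
    {"tx":0,"ty":0,"tz":0,"wx":0,"wy":0,"wz":0,"gripper":0.8},
    {"tx":0,"ty":0,"tz":0,"wx":0,"wy":0,"wz":0,"gripper":0.8},
    {"tx":0,"ty":0,"tz":0,"wx":0,"wy":0,"wz":0,"gripper":0.8},
    {"tx":0,"ty":0,"tz":0,"wx":0,"wy":0,"wz":0,"gripper":0.8},
    {"tx":0,"ty":0,"tz":0,"wx":0,"wy":0,"wz":0,"gripper":0.8},
    {"tx":0,"ty":0,"tz":-0.03,"wx":0,"wy":0,"wz":0,"gripper":0.8},
    {"tx":0,"ty":0,"tz":-0.045,"wx":0,"wy":0,"wz":0,"gripper":0.8},
    {"tx":0,"ty":0,"tz":-0.045,"wx":0,"wy":0,"wz":0,"gripper":1},
    {"tx":0,"ty":0,"tz":-0.045,"wx":0,"wy":0,"wz":0,"gripper":1},
    {"tx":0.045,"ty":-0.0079,"tz":0,"wx":0,"wy":0,"wz":0,"gripper":1},
    {"tx":0.045,"ty":-0.0079,"tz":0,"wx":0,"wy":0,"wz":0,"gripper":1},
    {"tx":0.045,"ty":-0.0079,"tz":0,"wx":0,"wy":0,"wz":0,"gripper":1},
    {"tx":0.045,"ty":-0.0079,"tz":0,"wx":0,"wy":0,"wz":0,"gripper":1},
    {"tx":0.045,"ty":-0.0079,"tz":0,"wx":0,"wy":0,"wz":0,"gripper":1},
    {"tx":0.045,"ty":-0.0079,"tz":0,"wx":0,"wy":0,"wz":0,"gripper":1},
    {"tx":0.045,"ty":-0.0079,"tz":0,"wx":0,"wy":0,"wz":0,"gripper":1},
    {"tx":0,"ty":0,"tz":0,"wx":0,"wy":0,"wz":-0.026,"gripper":1},
    {"tx":0,"ty":0,"tz":0,"wx":0,"wy":0,"wz":0,"gripper":1},
    {"tx":0,"ty":0,"tz":0,"wx":0,"wy":0,"wz":0,"gripper":1}
  ]
}}

```text
t: 16.8
position: [0.5256, 0.1382, 0.4014]
tcp_rot: [0.0, 0.772, 0.636, -0.0]
force: [-0.7, 0.1, -0.7]
width: 0.0854
grip_force: 0.0
```

```bash
python3 -c "
from h import *
s=ctrl.snapshot('wrist')
[print(r) for r in rects(s,.056,160)]
st=ctrl.get_state(); print(st['position'])
goto(.6108,.2197,.195,-8.8)
goto(.4221,.2231,.195,-6.5)
"
```

```text
([579.7, -83.4, 55.9, 115.0, 2.9], [355.0, 344.0])
([792.1, -83.0, 51.3, 62.4, 3.7], [540.0, 323.0])
([422.1, 223.1, 42.8, 51.0, -6.4], [165.0, 127.0])
([610.8, 219.7, 42.6, 51.0, -8.5], [355.0, 92.0])
([453.7, 306.9, 37.8, 44.9, 79.5], [168.0, 21.0])
[0.52567986 0.1378181  0.40143985]
shift [0.0967 0.0678 0.2064] then wz -0.0397 yaw now -11.07 t 16.85
shift [ 0.0638 -0.118   0.2064] then wz -0.0798 yaw now -11.07 t 16.85
```

{"name": "send_rows", "arguments": {
  "deltas": [
    {"tx":0.0322,"ty":0.0226,"tz":0.02,"wx":0,"wy":0,"wz":0,"gripper":1},
    {"tx":0.0322,"ty":0.0226,"tz":0.02,"wx":0,"wy":0,"wz":0,"gripper":1},
    {"tx":0.0323,"ty":0.0226,"tz":0.02,"wx":0,"wy":0,"wz":0,"gripper":1},
    {"tx":0,"ty":0,"tz":0,"wx":0,"wy":0,"wz":-0.04,"gripper":1},
    {"tx":0,"ty":0,"tz":0.045,"wx":0,"wy":0,"wz":0,"gripper":1},
    {"tx":0,"ty":0,"tz":0.045,"wx":0,"wy":0,"wz":0,"gripper":1},
    {"tx":0,"ty":0,"tz":0.035,"wx":0,"wy":0,"wz":0,"gripper":1},
    {"tx":0,"ty":0,"tz":0.021,"wx":0,"wy":0,"wz":0,"gripper":1},
    {"tx":0,"ty":0,"tz":0,"wx":0,"wy":0,"wz":0,"gripper":1},
    {"tx":0,"ty":0,"tz":0,"wx":0,"wy":0,"wz":0,"gripper":1},
    {"tx":0,"ty":0,"tz":0,"wx":0,"wy":0,"wz":0,"gripper":0},
    {"tx":0,"ty":0,"tz":0,"wx":0,"wy":0,"wz":0,"gripper":0},
    {"tx":0,"ty":0,"tz":0,"wx":0,"wy":0,"wz":0,"gripper":0},
    {"tx":0,"ty":0,"tz":0,"wx":0,"wy":0,"wz":0,"gripper":0},
    {"tx":0,"ty":0,"tz":0,"wx":0,"wy":0,"wz":0,"gripper":0},
    {"tx":0,"ty":0,"tz":0,"wx":0,"wy":0,"wz":0,"gripper":0},
    {"tx":0,"ty":0,"tz":0,"wx":0,"wy":0,"wz":0,"gripper":0}
  ]
}}

```text
t: 18.55
position: [0.6112, 0.221, 0.1972]
tcp_rot: [0.001, 0.759, 0.652, 0.001]
force: [-1.3, -0.5, 5.7]
width: 0.0453
grip_force: 62.1
```

```bash
python3 -c "
from h import *
goto(.525,-.1205,.275,-12.45)"
```

```text
shift [-0.3506 -0.0335 -0.0781] then wz 0.0659 yaw now -8.67 t 18.55
```

{"name": "send_rows", "arguments": {
  "deltas": [
    {"tx":0,"ty":0,"tz":-0.04,"wx":0,"wy":0,"wz":0,"gripper":0},
    {"tx":0,"ty":0,"tz":-0.05,"wx":0,"wy":0,"wz":0,"gripper":0},
    {"tx":-0.0438,"ty":-0.0042,"tz":-0.011,"wx":0,"wy":0,"wz":0,"gripper":0},
    {"tx":-0.0438,"ty":-0.0042,"tz":-0.01,"wx":0,"wy":0,"wz":0,"gripper":0},
    {"tx":-0.0438,"ty":-0.0042,"tz":0,"wx":0,"wy":0,"wz":0,"gripper":0},
    {"tx":-0.0438,"ty":-0.0042,"tz":0,"wx":0,"wy":0,"wz":0,"gripper":0},
    {"tx":-0.0438,"ty":-0.0042,"tz":0,"wx":0,"wy":0,"wz":0,"gripper":0},
    {"tx":-0.0438,"ty":-0.0042,"tz":0,"wx":0,"wy":0,"wz":0,"gripper":0},
    {"tx":-0.0438,"ty":-0.0042,"tz":0,"wx":0,"wy":0,"wz":0,"gripper":0},
    {"tx":-0.044,"ty":-0.0041,"tz":0,"wx":0,"wy":0,"wz":0,"gripper":0},
    {"tx":0,"ty":0,"tz":0.01,"wx":0,"wy":0,"wz":0.0659,"gripper":0},
    {"tx":0,"ty":0,"tz":0.023,"wx":0,"wy":0,"wz":0,"gripper":0},
    {"tx":0,"ty":0,"tz":0,"wx":0,"wy":0,"wz":0,"gripper":0},
    {"tx":0,"ty":0,"tz":0,"wx":0,"wy":0,"wz":0,"gripper":0},
    {"tx":0,"ty":0,"tz":0,"wx":0,"wy":0,"wz":0,"gripper":0}
  ]
}}

```text
t: 20.05
position: [0.5249, -0.1204, 0.2747]
tcp_rot: [0.001, 0.779, 0.627, 0.0]
force: [0.3, 0.0, -1.3]
width: 0.0449
grip_force: 61.9
```

```bash
python3 -c "
from h import *
import time
for i in range(3):
  goto(.525,-.1205,.2392,-12.45); s=ctrl.snapshot('wrist')"
```

```text
shift [-0.0001  0.0001  0.0355] then wz 0.0008 yaw now -12.4 t 20.05
shift [-0.0001  0.      0.0356] then wz 0.0008 yaw now -12.4 t 20.1
shift [-0.      0.      0.0355] then wz 0.0008 yaw now -12.41 t 20.15
```

{"name": "send_rows", "arguments": {
  "deltas": [
    {"tx":0,"ty":0,"tz":0.012,"wx":0,"wy":0,"wz":0,"gripper":0},
    {"tx":0,"ty":0,"tz":0.006,"wx":0,"wy":0,"wz":0,"gripper":0},
    {"tx":0,"ty":0,"tz":0.006,"wx":0,"wy":0,"wz":0,"gripper":0},
    {"tx":0,"ty":0,"tz":0.006,"wx":0,"wy":0,"wz":0,"gripper":0},
    {"tx":0,"ty":0,"tz":0.0055,"wx":0,"wy":0,"wz":0,"gripper":0},
    {"tx":0,"ty":0,"tz":0.001,"wx":0,"wy":0,"wz":0,"gripper":0},
    {"tx":0,"ty":0,"tz":0,"wx":0,"wy":0,"wz":0,"gripper":0},
    {"tx":0,"ty":0,"tz":0,"wx":0,"wy":0,"wz":0,"gripper":0}
  ]
}}

```text
t: 21.0
position: [0.5244, -0.1205, 0.2391]
tcp_rot: [0.0, 0.78, 0.626, -0.0]
force: [-9.7, 4.4, 21.5]
width: 0.0451
grip_force: 65.0
```

{"name": "send_rows", "arguments": {
  "deltas": [
    {"tx":0,"ty":0,"tz":0,"wx":0,"wy":0,"wz":0,"gripper":0.8},
    {"tx":0,"ty":0,"tz":0,"wx":0,"wy":0,"wz":0,"gripper":0.8},
    {"tx":0,"ty":0,"tz":0,"wx":0,"wy":0,"wz":0,"gripper":0.8},
    {"tx":0,"ty":0,"tz":0,"wx":0,"wy":0,"wz":0,"gripper":0.8},
    {"tx":0,"ty":0,"tz":0,"wx":0,"wy":0,"wz":0,"gripper":0.8},
    {"tx":0,"ty":0,"tz":-0.03,"wx":0,"wy":0,"wz":0,"gripper":0.8},
    {"tx":0,"ty":0,"tz":-0.045,"wx":0,"wy":0,"wz":0,"gripper":0.8},
    {"tx":0,"ty":0,"tz":-0.045,"wx":0,"wy":0,"wz":0,"gripper":1},
    {"tx":0,"ty":0,"tz":-0.045,"wx":0,"wy":0,"wz":0,"gripper":1},
    {"tx":0.045,"ty":-0.014,"tz":0,"wx":0,"wy":0,"wz":0,"gripper":1},
    {"tx":0.045,"ty":-0.014,"tz":0,"wx":0,"wy":0,"wz":0,"gripper":1},
    {"tx":0.045,"ty":-0.014,"tz":0,"wx":0,"wy":0,"wz":0,"gripper":1},
    {"tx":0.045,"ty":-0.014,"tz":0,"wx":0,"wy":0,"wz":0,"gripper":1},
    {"tx":0.045,"ty":-0.014,"tz":0,"wx":0,"wy":0,"wz":0,"gripper":1},
    {"tx":0.045,"ty":-0.014,"tz":0,"wx":0,"wy":0,"wz":0,"gripper":1},
    {"tx":0,"ty":0,"tz":0,"wx":0,"wy":0,"wz":-0.1,"gripper":1},
    {"tx":0,"ty":0,"tz":0,"wx":0,"wy":0,"wz":0,"gripper":1},
    {"tx":0,"ty":0,"tz":0,"wx":0,"wy":0,"wz":0,"gripper":1}
  ]
}}

```text
t: 22.8
position: [0.5008, 0.1608, 0.4019]
tcp_rot: [0.0, 0.748, 0.663, -0.0]
force: [0.0, 0.3, 0.1]
width: 0.0856
grip_force: 0.0
```

```bash
python3 -c "
from h import *
s=ctrl.snapshot('wrist'); save(s,'w5',1.4)
[print(r) for r in rects(s,.056,160)]
goto(.4221,.2231,.195,-6.5)
"
```

```text
([798.5, -87.6, 33.6, 61.0, 7.8], [549.0, 351.0])
([561.2, -70.8, 79.9, 81.7, 77.3], [353.0, 354.0])
([422.0, 223.2, 43.1, 50.8, -6.6], [198.0, 139.0])
([450.0, 313.6, 45.0, 45.8, -10.0], [208.0, 32.0])
shift [ 0.0528 -0.0857  0.2069] then wz -0.0071 yaw now -6.91 t 22.85
```

{"name": "send_rows", "arguments": {
  "deltas": [
    {"tx":0.0264,"ty":-0.0429,"tz":0,"wx":0,"wy":0,"wz":0,"gripper":1},
    {"tx":0.0264,"ty":-0.0428,"tz":0,"wx":0,"wy":0,"wz":-0.0071,"gripper":1},
    {"tx":0,"ty":0,"tz":0.045,"wx":0,"wy":0,"wz":0,"gripper":1},
    {"tx":0,"ty":0,"tz":0.045,"wx":0,"wy":0,"wz":0,"gripper":1},
    {"tx":0,"ty":0,"tz":0.045,"wx":0,"wy":0,"wz":0,"gripper":1},
    {"tx":0,"ty":0,"tz":0.045,"wx":0,"wy":0,"wz":0,"gripper":1},
    {"tx":0,"ty":0,"tz":0.027,"wx":0,"wy":0,"wz":0,"gripper":1},
    {"tx":0,"ty":0,"tz":0,"wx":0,"wy":0,"wz":0,"gripper":1},
    {"tx":0,"ty":0,"tz":0,"wx":0,"wy":0,"wz":0,"gripper":1},
    {"tx":0,"ty":0,"tz":0,"wx":0,"wy":0,"wz":0,"gripper":0},
    {"tx":0,"ty":0,"tz":0,"wx":0,"wy":0,"wz":0,"gripper":0},
    {"tx":0,"ty":0,"tz":0,"wx":0,"wy":0,"wz":0,"gripper":0},
    {"tx":0,"ty":0,"tz":0,"wx":0,"wy":0,"wz":0,"gripper":0},
    {"tx":0,"ty":0,"tz":0,"wx":0,"wy":0,"wz":0,"gripper":0},
    {"tx":0,"ty":0,"tz":0,"wx":0,"wy":0,"wz":0,"gripper":0},
    {"tx":0,"ty":0,"tz":0,"wx":0,"wy":0,"wz":0,"gripper":0}
  ]
}}

```text
t: 24.45
position: [0.4231, 0.2234, 0.1967]
tcp_rot: [0.001, 0.745, 0.667, 0.001]
force: [-0.8, -1.0, 6.4]
width: 0.0451
grip_force: 62.3
```

```bash
python3 -c "
from h import *
goto(.5382,-.0602,.275,-12.45)"
```

```text
shift [-0.2692  0.1458 -0.0781] then wz 0.107 yaw now -6.32 t 24.45
```

{"name": "send_rows", "arguments": {
  "deltas": [
    {"tx":0,"ty":0,"tz":-0.04,"wx":0,"wy":0,"wz":0,"gripper":0},
    {"tx":0,"ty":0,"tz":-0.05,"wx":0,"wy":0,"wz":0,"gripper":0},
    {"tx":-0.0385,"ty":0.0208,"tz":-0.011,"wx":0,"wy":0,"wz":0,"gripper":0},
    {"tx":-0.0385,"ty":0.0208,"tz":-0.01,"wx":0,"wy":0,"wz":0,"gripper":0},
    {"tx":-0.0385,"ty":0.0208,"tz":0,"wx":0,"wy":0,"wz":0,"gripper":0},
    {"tx":-0.0385,"ty":0.0208,"tz":0,"wx":0,"wy":0,"wz":0,"gripper":0},
    {"tx":-0.0384,"ty":0.0209,"tz":0,"wx":0,"wy":0,"wz":0,"gripper":0},
    {"tx":-0.0384,"ty":0.0209,"tz":0,"wx":0,"wy":0,"wz":0,"gripper":0},
    {"tx":-0.0384,"ty":0.0208,"tz":0,"wx":0,"wy":0,"wz":0,"gripper":0},
    {"tx":0,"ty":0,"tz":0.01,"wx":0,"wy":0,"wz":0.107,"gripper":0},
    {"tx":0,"ty":0,"tz":0.023,"wx":0,"wy":0,"wz":0,"gripper":0},
    {"tx":0,"ty":0,"tz":0,"wx":0,"wy":0,"wz":0,"gripper":0},
    {"tx":0,"ty":0,"tz":0,"wx":0,"wy":0,"wz":0,"gripper":0},
    {"tx":0,"ty":0,"tz":0,"wx":0,"wy":0,"wz":0,"gripper":0}
  ]
}}

```text
t: 25.85
position: [0.5379, -0.0602, 0.2743]
tcp_rot: [0.001, 0.779, 0.627, 0.0]
force: [-0.7, -0.3, -1.1]
width: 0.0455
grip_force: 62.5
```

```bash
python3 -c "
from h import *
goto(.5382,-.0602,.2387,-12.45)"
```

```text
shift [0.0001 0.0003 0.0356] then wz 0.0009 yaw now -12.4 t 25.85
```

{"name": "send_rows", "arguments": {
  "deltas": [
    {"tx":0,"ty":0,"tz":0.012,"wx":0,"wy":0,"wz":0,"gripper":0},
    {"tx":0,"ty":0,"tz":0.006,"wx":0,"wy":0,"wz":0,"gripper":0},
    {"tx":0,"ty":0,"tz":0.006,"wx":0,"wy":0,"wz":0,"gripper":0},
    {"tx":0,"ty":0,"tz":0.006,"wx":0,"wy":0,"wz":0,"gripper":0},
    {"tx":0,"ty":0,"tz":0.0055,"wx":0,"wy":0,"wz":0,"gripper":0},
    {"tx":0,"ty":0,"tz":0.001,"wx":0,"wy":0,"wz":0,"gripper":0},
    {"tx":0,"ty":0,"tz":0,"wx":0,"wy":0,"wz":0,"gripper":0},
    {"tx":0,"ty":0,"tz":0,"wx":0,"wy":0,"wz":0,"gripper":0}
  ]
}}

```text
t: 26.65
position: [0.5376, -0.0603, 0.2387]
tcp_rot: [0.0, 0.78, 0.626, 0.0]
force: [-9.8, 2.2, 20.9]
width: 0.0453
grip_force: 65.4
```

{"name": "send_rows", "arguments": {
  "deltas": [
    {"tx":0,"ty":0,"tz":0,"wx":0,"wy":0,"wz":0,"gripper":0.8},
    {"tx":0,"ty":0,"tz":0,"wx":0,"wy":0,"wz":0,"gripper":0.8},
    {"tx":0,"ty":0,"tz":0,"wx":0,"wy":0,"wz":0,"gripper":0.8},
    {"tx":0,"ty":0,"tz":0,"wx":0,"wy":0,"wz":0,"gripper":0.8},
    {"tx":0,"ty":0,"tz":0,"wx":0,"wy":0,"wz":0,"gripper":0.8},
    {"tx":0,"ty":0,"tz":-0.03,"wx":0,"wy":0,"wz":0,"gripper":0.8},
    {"tx":0,"ty":0,"tz":-0.045,"wx":0,"wy":0,"wz":0,"gripper":0.8},
    {"tx":0,"ty":0,"tz":-0.045,"wx":0,"wy":0,"wz":0,"gripper":1},
    {"tx":0,"ty":0,"tz":-0.045,"wx":0,"wy":0,"wz":0,"gripper":1},
    {"tx":0.0421,"ty":-0.0149,"tz":0,"wx":0,"wy":0,"wz":0,"gripper":1},
    {"tx":0.0421,"ty":-0.0149,"tz":0,"wx":0,"wy":0,"wz":0,"gripper":1},
    {"tx":0.0421,"ty":-0.0149,"tz":0,"wx":0,"wy":0,"wz":0,"gripper":1},
    {"tx":0.0421,"ty":-0.0149,"tz":0,"wx":0,"wy":0,"wz":0,"gripper":1},
    {"tx":0.0421,"ty":-0.0149,"tz":0,"wx":0,"wy":0,"wz":0,"gripper":1},
    {"tx":0.0421,"ty":-0.0149,"tz":0,"wx":0,"wy":0,"wz":0,"gripper":1},
    {"tx":0.0421,"ty":-0.0149,"tz":0,"wx":0,"wy":0,"wz":0,"gripper":1},
    {"tx":0,"ty":0,"tz":0,"wx":0,"wy":0,"wz":0,"gripper":1},
    {"tx":0,"ty":0,"tz":0,"wx":0,"wy":0,"wz":0,"gripper":1}
  ]
}}

```text
t: 28.45
position: [0.4989, 0.2507, 0.4013]
tcp_rot: [-0.0, 0.779, 0.627, -0.0]
force: [-0.6, -0.1, 0.4]
width: 0.0854
grip_force: 0.0
```

```bash
python3 - <<'E'
from h import *
t=ctrl.snapshot('top')
s=ctrl.snapshot('wrist'); save(s,'w6',1.4); np.save('w6.npy',s,allow_pickle=True)
sc=ctrl.snapshot('scene')
for p in (t,sc): print([(round(d['conf'],2),np.round(d['point'],3).tolist()) for d in ctrl.landmark_of(p,'cartridge_a')])
for n in ('oil_ladle','tumbler','oil_bowl'):
  for p in (t,s,sc): print(n,[(round(d['conf'],2),np.round(d['point'],3).tolist()) for d in ctrl.landmark_of(p,n)])
goto(.5,.25,.4,-12)
np.save('sc6.npy',sc,allow_pickle=True);np.save('t6.npy',t,allow_pickle=True)
a=cv2.resize(sc['img'][190:330,180:320],None,fx=3,fy=3); b=cv2.resize(sc['img'][250:350,370:470],(420,420))
cv2.imwrite('pics/sc6.png',np.hstack([a,b])[:,:,::-1])
E
```

```text
[(0.87, [0.513, -0.182, 0.042]), (0.87, [0.836, -0.166, -0.004]), (0.84, [0.86, -0.022, -0.001]), (0.72, [0.538, -0.062, 0.043]), (0.6, [0.52, -0.124, 0.041]), (0.58, [0.755, -0.031, -0.001]), (0.52, [0.498, -0.244, 0.044])]
[(0.94, [0.858, -0.023, 0.001]), (0.79, [0.835, -0.162, -0.002]), (0.78, [0.534, -0.063, 0.042]), (0.74, [0.514, -0.185, 0.041]), (0.6, [0.5, -0.244, 0.043]), (0.44, [0.532, 0.144, 0.001])]
oil_ladle [(0.36, [0.332, -0.24, -0.002])]
oil_ladle [(0.96, [0.564, 0.386, 0.003]), (0.22, [0.562, 0.389, -0.002])]
oil_ladle [(0.94, [0.69, 0.425, -0.001]), (0.73, [0.753, -0.03, 0.003]), (0.7, [0.56, 0.388, 0.004])]
tumbler []
tumbler [(0.56, [0.562, 0.391, 0.005])]
tumbler [(0.97, [0.565, 0.386, 0.002]), (0.74, [0.714, 0.154, -0.004])]
oil_bowl [(0.81, [0.439, 0.328, 0.002])]
oil_bowl [(0.79, [0.443, 0.325, -0.001])]
oil_bowl [(0.88, [0.44, 0.33, -0.002])]
shift [0.0004 0.0007 0.0015] then wz -0.0079 yaw now -12.45 t 29.15
```

View pics/w6.png

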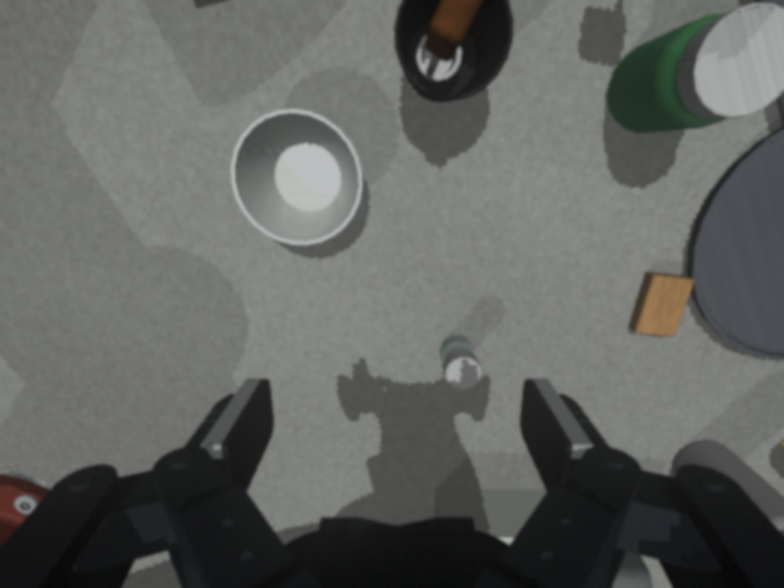

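View pics/sc6.png

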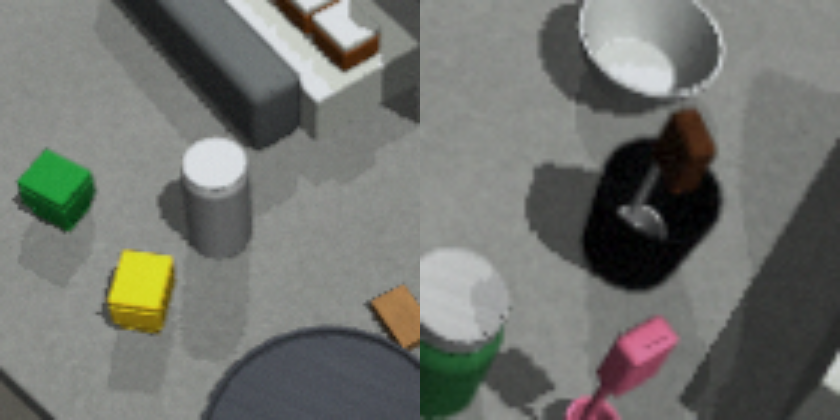

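The wrist picture shows the oil bowl at (297,177) and the tumbler at (453,40), cut off at the top, with the ladle's cup at (438,58). The landmarks put all four cartridges in the sockets at z≈0.042, which is home. I'll move closer to see the whole ladle.

{"name": "send_rows", "arguments": {
  "deltas": [
    {"tx":0.045,"ty":0,"tz":0,"wx":0,"wy":0,"wz":0,"gripper":1},
    {"tx":0.045,"ty":0,"tz":0,"wx":0,"wy":0,"wz":0,"gripper":1},
    {"tx":0,"ty":0,"tz":0,"wx":0,"wy":0,"wz":0,"gripper":1},
    {"tx":0,"ty":0,"tz":0,"wx":0,"wy":0,"wz":0,"gripper":1}
  ]
}}

```text
t: 29.55
position: [0.5185, 0.3384, 0.4008]
tcp_rot: [-0.0, 0.779, 0.627, -0.001]
force: [0.3, -1.0, 1.1]
width: 0.0852
grip_force: 0.0
```

```bash
python3 - <<'E'
from h import *
s=ctrl.snapshot('wrist'); np.save('w7.npy',s,allow_pickle=True)
M=np.array(s['world_to_cam']);print(-M[:3,:3].T@M[:3,3])
uv=proj(s,[[.564,.387,.075]])[0]; print(uv)
x0,y0=int(max(uv[0]-70,0)),int(max(uv[1]-75,0)); print(x0,y0)
c=s['img'][y0:y0+150,x0:x0+140]
for n in ('oil_ladle','tumbler'): print(n,[(round(d['conf'],2),np.round(d['point'],3).tolist()) for d in ctrl.landmark_of(s,n)])
sc=np.load('sc6.npy',allow_pickle=True).item(); uv=proj(sc,[[.564,.387,.075]])[0];print('scene',uv)
a,b=int(uv[0]-50),int(uv[1]-55); print(a,b)
d=sc['img'][b:b+90,a:a+90]
cv2.imwrite('pics/w7.png',np.hstack([cv2.resize(c,(c.shape[1]*3,c.shape[0]*3)),cv2.resize(d,(c.shape[0]*3*90//150*150//90*1//1 if 0 else 380,c.shape[0]*3))])[:,:,::-1])
E
```

```text
[0.53480892 0.41668299 0.37097304]
[320.65717764 136.31713152]
250 61
oil_ladle [(0.95, [0.561, 0.383, 0.004]), (0.63, [0.687, 0.426, 0.001])]
tumbler [(0.79, [0.563, 0.388, 0.004])]
scene [427.11284419 293.62521356]
377 238
```

View pics/w7.png

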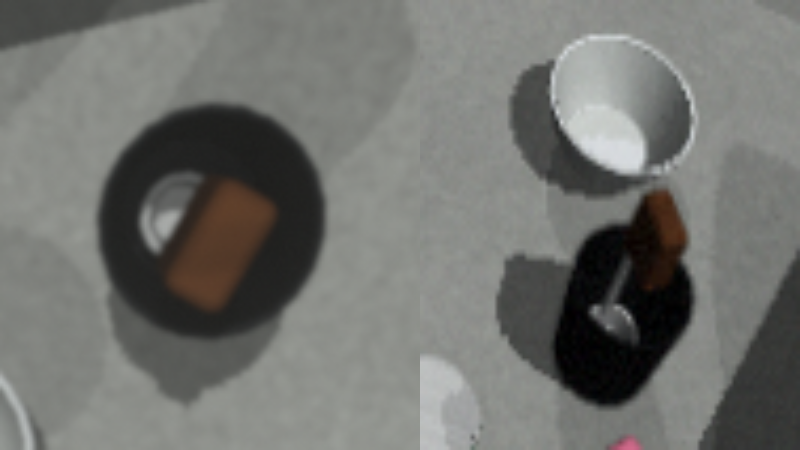

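```bash
cat > fit.py <<'E'
from h import *
from scipy.optimize import minimize
L=[np.load(f,allow_pickle=True).item() for f in ('w6.npy','w7.npy','sc6.npy')]
box=np.array([[x,y,z] for x in (-4,28) for y in (-9,9) for z in (85,130)])/1000.  # grip centred on the stem, +12 mm
cupc=np.array([[16*np.cos(a),16*np.sin(a),z] for a in np.linspace(0,6.28,17) for z in (0,20)])/1000
B=[];C=[]
for s in L:
    im=s['img'].astype(int); m=((im[:,:,0]-im[:,:,2])>22)
    u=proj(s,[[.564,.387,.09]])[0]; yy,xx=np.mgrid[:420,:560]
    m&=np.hypot(xx-u[0],yy-u[1])<60
    K=4; B.append(cv2.resize(m.astype(np.uint8)*255,None,fx=K,fy=K,interpolation=cv2.INTER_LINEAR)>127)
    print(m.sum())
def pts(p,b=box):
    return np.array([p[0],p[1],p[2]])/1000+b@R.from_rotvec([p[3],p[4],0]).as_matrix().T@np.eye(3) if 0 else np.array(p[:3])/1000+ (R.from_rotvec([p[3],p[4],0])*R.from_rotvec([0,0,p[5]])).apply(b)
def cost(p):
    c=0
    for s,m in zip(L,B):
        h=cv2.convexHull(((proj(s,pts(p))+.5)*4-.5).astype(np.float32)).round().astype(int)
        r=np.zeros(m.shape,np.uint8); cv2.fillConvexPoly(r,h,1)
        c+=1-(m&(r>0)).sum()/max((m|(r>0)).sum(),1)
    return c+((p[2]-5)/3)**2*.02
best=None
for yaw in np.radians(np.arange(-180,180,30)):
    for _ in range(1):
        p0=np.array([562,387,5,0,0,yaw])-np.r_[12*np.cos(yaw)*.3,12*np.sin(yaw)*.3,0,0,0,0]
        S=np.vstack([p0]+[p0+d for d in np.diag([8,8,3,.15,.15,.3])])
        r=minimize(cost,p0,method='Nelder-Mead',options=dict(initial_simplex=S,maxiter=500,xatol=.01,fatol=1e-4))
        print(round(np.degrees(yaw)),round(r.fun,3),r.x.round(3))
        if best is None or r.fun<best.fun: best=r
np.save('ladle.npy',best.x)
print(pts(best.x,np.array([[.012,0,.1075],[.012,0,.13],[0,0,0]])).round(4).tolist(),'tilt',np.degrees(np.hypot(*best.x[3:5])))
s=L[1]; im=cv2.resize(s['img'][61:211,250:390],None,fx=3,fy=3)[:,:,::-1].copy(); o=[250,61]
s2=L[2]; im2=cv2.resize(s2['img'][238:388,357:497],None,fx=3,fy=3)[:,:,::-1].copy()
for S,I,o in ((s,im,[250,61]),(s2,im2,[357,238])):
    for q in proj(S,pts(best.x)): cv2.circle(I,tuple(((q-o)*3+1).round().astype(int).tolist()),3,(0,255,0),-1)
    for q in proj(S,pts(best.x,cupc)): cv2.circle(I,tuple(((q-o)*3+1).round().astype(int).tolist()),1,(0,255,255),-1)
cv2.imwrite('pics/fit.png',np.hstack([im,im2]))
E
python3 fit.py
```

```text
730
906
356
-180 1.436 [ 5.82382e+02  3.89717e+02  4.48300e+00 -6.20000e-02 -1.17000e-01
 -2.29000e+00]
-150 1.502 [ 5.63834e+02  3.88799e+02  2.74600e+00 -7.00000e-02  2.30000e-02
 -2.23900e+00]
-120 1.41 [ 5.75149e+02  3.99675e+02  6.24600e+00  4.00000e-03 -6.90000e-02
 -2.17200e+00]
-90 1.424 [ 5.76586e+02  4.01681e+02  8.13600e+00  1.60000e-02 -8.50000e-02
 -2.12800e+00]
-60 1.378 [ 5.81966e+02  4.11727e+02  7.16100e+00  1.05000e-01 -1.21000e-01
 -2.20600e+00]
-30 1.806 [ 5.57511e+02  3.98567e+02  4.83900e+00  1.00000e-02 -1.08000e-01
 -4.35000e-01]
0 1.421 [ 5.60804e+02  3.80838e+02  2.88300e+00  1.50000e-02 -6.50000e-02
  9.35000e-01]
30 1.421 [ 5.59796e+02  3.87039e+02  3.26300e+00  5.70000e-02 -6.40000e-02
  8.52000e-01]
60 1.418 [ 5.60330e+02  3.87448e+02  6.86400e+00  5.20000e-02 -6.20000e-02
  8.74000e-01]
90 1.397 [ 5.63062e+02  3.90047e+02  6.47900e+00  6.90000e-02 -7.80000e-02
  8.89000e-01]
120 1.404 [ 5.65277e+02  3.83543e+02  7.00500e+00  3.10000e-02 -9.60000e-02
  1.00500e+00]
150 1.483 [ 5.84526e+02  4.14436e+02  9.43500e+00  2.88000e-01 -2.41000e-01
  1.13500e+00]
[[0.5621, 0.391, 0.1114], [0.5594, 0.3886, 0.1336], [0.582, 0.4117, 0.0072]] tilt 9.14321007910208
```

View pics/fit.png

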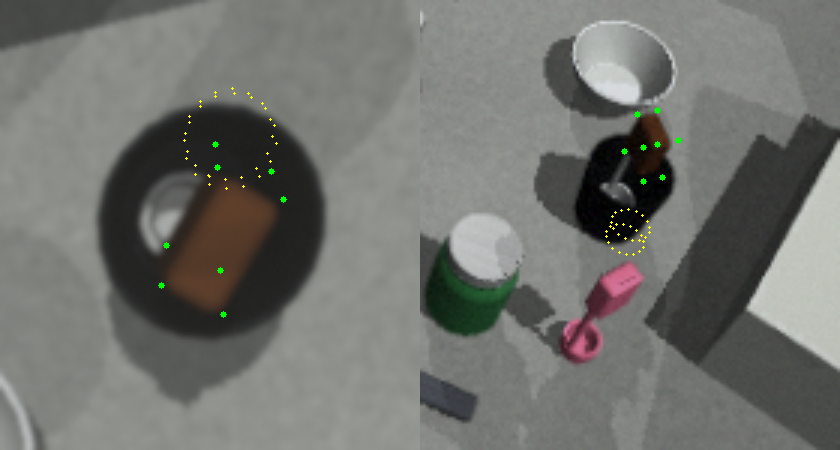

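The crop shows the grip's top face clearly in the wrist view, with corners near (222,177), (277,208), (215,314) and (165,282). The cup rim is centred near (182,214). The hull fit was bad because the grip's sides are unlit, so I'll use these corner points directly.

```bash
python3 - <<'E'
from h import *
s=np.load('w7.npy',allow_pickle=True).item()
im=s['img'].astype(int); m=((im[:,:,0]-im[:,:,2])>28).astype(np.uint8); m[:61]=0;m[211:]=0;m[:,:250]=0;m[:,390:]=0
c=max(cv2.findContours(m,0,cv2.CHAIN_APPROX_NONE)[0],key=cv2.contourArea)
P=ray(s,c[:,0],.13)[:,:2]*1000
r=cv2.minAreaRect(P.astype(np.float32)); print('grip top',r)
px=lambda x,y:[250+x/3-.33,61+y/3-.33]
print('cup',ray(s,[px(182,214),px(140,218),px(185,172)],.024).round(4).tolist())
# tumbler rim: dark blob centre
g=im.max(2); 
rim=[px(99,220),px(325,220),px(212,104),px(212,337)]
print('rim',ray(s,rim,.075).round(4).tolist())
# bowl rim in w6 (1.4x view px)
b=np.load('w6.npy',allow_pickle=True).item()
q=np.array([[232,170],[362,180],[300,109],[300,244]])/1.4
print('bowl',ray(b,q,.045).round(4).tolist())
# filler in w3? top landmarks
E
```

```text
grip top ((559.5146484375, 387.54156494140625), (30.305727005004883, 16.281862258911133), 48.87251281738281)
cup [[0.5588, 0.3888, 0.024], [0.5436, 0.3907, 0.024], [0.5626, 0.4029, 0.024]]
rim [[0.5297, 0.3967, 0.075], [0.5983, 0.3816, 0.075], [0.57, 0.4223, 0.075], [0.5576, 0.3529, 0.075]]
bowl [[0.397, 0.3433, 0.045], [0.4874, 0.3166, 0.045], [0.4567, 0.3719, 0.045], [0.4296, 0.2807, 0.045]]
```

```bash
python3 -c "
from h import *
goto(.562,.389,.265,-41.1)"
```

```text
shift [0.0601 0.031  0.137 ] then wz 0.4995 yaw now -12.48 t 29.7
```

{"name": "send_rows", "arguments": {
  "deltas": [
    {"tx":0.03,"ty":0.0155,"tz":0,"wx":0,"wy":0,"wz":0,"gripper":1},
    {"tx":0.0301,"ty":0.0155,"tz":0,"wx":0,"wy":0,"wz":0,"gripper":1},
    {"tx":0,"ty":0,"tz":0,"wx":0,"wy":0,"wz":0.125,"gripper":1},
    {"tx":0,"ty":0,"tz":0,"wx":0,"wy":0,"wz":0.125,"gripper":1},
    {"tx":0,"ty":0,"tz":0,"wx":0,"wy":0,"wz":0.125,"gripper":1},
    {"tx":0,"ty":0,"tz":0,"wx":0,"wy":0,"wz":0.1245,"gripper":1},
    {"tx":0,"ty":0,"tz":0.04,"wx":0,"wy":0,"wz":0,"gripper":1},
    {"tx":0,"ty":0,"tz":0.04,"wx":0,"wy":0,"wz":0,"gripper":1},
    {"tx":0,"ty":0,"tz":0,"wx":0,"wy":0,"wz":0,"gripper":1},
    {"tx":0,"ty":0,"tz":0,"wx":0,"wy":0,"wz":0,"gripper":1}
  ]
}}

```text
t: 30.7
position: [0.5618, 0.3889, 0.3224]
tcp_rot: [-0.0, 0.91, 0.414, -0.0]
force: [0.7, 0.5, 0.3]
width: 0.0853
grip_force: 0.0
```

```bash
python3 -c "
from h import *
goto(.562,.389,.265,-41.1)
s=ctrl.snapshot('wrist'); save(s,'w8',1)
print(np.round(ctrl.get_state()['q'],2))"
```

```text
shift [0.0002 0.0001 0.0574] then wz -0.0003 yaw now -41.11 t 30.7
[ 0.41  0.36  0.24  1.45 -0.    2.7 ]
```

View pics/w8.png

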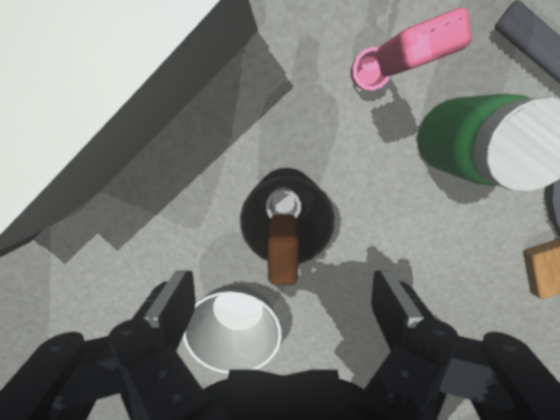

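The grip at (283,250) sits between the fingers and runs along the image column, so the alignment is right. Descending and gripping.

{"name": "send_rows", "arguments": {
  "deltas": [
    {"tx":0,"ty":0,"tz":0.035,"wx":0,"wy":0,"wz":0,"gripper":1},
    {"tx":0,"ty":0,"tz":0.0224,"wx":0,"wy":0,"wz":0,"gripper":1},
    {"tx":0,"ty":0,"tz":0,"wx":0,"wy":0,"wz":0,"gripper":1},
    {"tx":0,"ty":0,"tz":0,"wx":0,"wy":0,"wz":0,"gripper":0},
    {"tx":0,"ty":0,"tz":0,"wx":0,"wy":0,"wz":0,"gripper":0},
    {"tx":0,"ty":0,"tz":0,"wx":0,"wy":0,"wz":0,"gripper":0},
    {"tx":0,"ty":0,"tz":0,"wx":0,"wy":0,"wz":0,"gripper":0},
    {"tx":0,"ty":0,"tz":0,"wx":0,"wy":0,"wz":0,"gripper":0},
    {"tx":0,"ty":0,"tz":0,"wx":0,"wy":0,"wz":0,"gripper":0},
    {"tx":0,"ty":0,"tz":0,"wx":0,"wy":0,"wz":0,"gripper":0},
    {"tx":0,"ty":0,"tz":0,"wx":0,"wy":0,"wz":0,"gripper":0},
    {"tx":0,"ty":0,"tz":0,"wx":0,"wy":0,"wz":0,"gripper":0}
  ]
}}

```text
t: 31.95
position: [0.5621, 0.3899, 0.2651]
tcp_rot: [-0.0, 0.91, 0.414, 0.001]
force: [0.4, -0.1, 5.9]
width: 0.0175
grip_force: 59.2
```

{"name": "send_rows", "arguments": {
  "deltas": [
    {"tx":0,"ty":0,"tz":-0.03,"wx":0,"wy":0,"wz":0,"gripper":0},
    {"tx":0,"ty":0,"tz":-0.04,"wx":0,"wy":0,"wz":0,"gripper":0},
    {"tx":0,"ty":0,"tz":-0.04,"wx":0,"wy":0,"wz":0,"gripper":0},
    {"tx":0,"ty":0,"tz":-0.02,"wx":0,"wy":0,"wz":0,"gripper":0},
    {"tx":0,"ty":0,"tz":0,"wx":0,"wy":0,"wz":0,"gripper":0},
    {"tx":0,"ty":0,"tz":0,"wx":0,"wy":0,"wz":0,"gripper":0}
  ]
}}

```text
t: 32.55
position: [0.5619, 0.3897, 0.3933]
tcp_rot: [-0.0, 0.91, 0.414, -0.0]
force: [-0.2, -0.4, -1.9]
width: 0.0172
grip_force: 58.7
```

```bash
python3 - <<'E'
from h import *
w=ctrl.snapshot('wrist'); sc=ctrl.snapshot('scene'); np.save('w9.npy',w,allow_pickle=True); np.save('sc9.npy',sc,allow_pickle=True)
for p in (w,sc):
  for n in ('oil_ladle','oil_bowl','filler'): print(n,[(round(d['conf'],2),np.round(d['point'],3).tolist()) for d in ctrl.landmark_of(p,n)])
st=ctrl.get_state(); print(st['position'],st['width'])
uv=proj(sc,[[.562,.389,.2]])[0]; a,b=int(uv[0]-70),int(uv[1]-50); print(a,b)
cv2.imwrite('pics/w9.png',np.hstack([cv2.resize(sc['img'][b:b+140,a:a+120],None,fx=3,fy=3),w['img'][:, 140:560]])[:,:,::-1])
goto(.444,.328,.395,-41.1)
E
```

```text
oil_ladle [(0.82, [0.688, 0.427, -0.001]), (0.62, [0.56, 0.387, 0.13])]
oil_bowl [(0.8, [0.44, 0.327, -0.003])]
filler []
oil_ladle [(0.72, [0.69, 0.423, 0.001]), (0.61, [0.56, 0.388, 0.13])]
oil_bowl [(0.74, [0.536, -0.057, 0.068]), (0.67, [0.437, 0.328, -0.001])]
filler [(0.59, [0.483, -0.312, 0.091])]
[0.5617611  0.38969635 0.3934745 ] 0.017475820816509738
374 214
shift [-0.1239 -0.0483 -0.0014] then wz 0.0007 yaw now -41.06 t 32.95
```

View pics/w9.png

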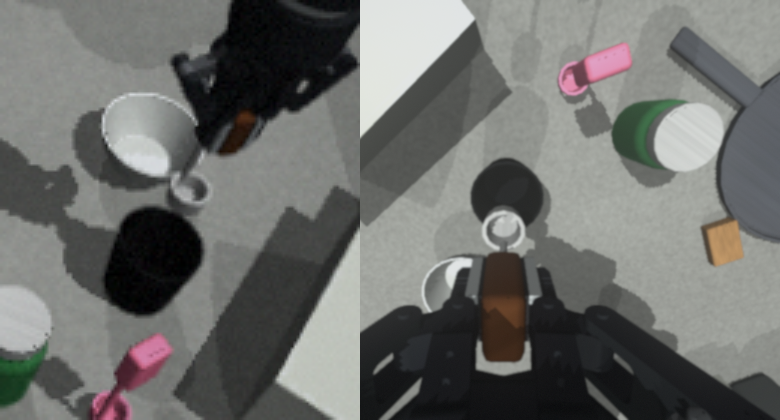

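The ladle is held: the cup hangs clear of the tumbler at (190,190) on the left and (503,230) on the right. The cup origin measures about (0.560, 0.3875, 0.130), almost straight below the TCP. Next is the oil bowl.

{"name": "send_rows", "arguments": {
  "deltas": [
    {"tx":-0.0411,"ty":-0.0169,"tz":0,"wx":0,"wy":0,"wz":0,"gripper":0},
    {"tx":-0.0411,"ty":-0.0169,"tz":0,"wx":0,"wy":0,"wz":0,"gripper":0},
    {"tx":-0.0412,"ty":-0.0169,"tz":0,"wx":0,"wy":0,"wz":0,"gripper":0},
    {"tx":0,"ty":0,"tz":0,"wx":0,"wy":0,"wz":0,"gripper":0},
    {"tx":0,"ty":0,"tz":0.04,"wx":0,"wy":0,"wz":0,"gripper":0},
    {"tx":0,"ty":0,"tz":0.02,"wx":0,"wy":0,"wz":0,"gripper":0},
    {"tx":0,"ty":0,"tz":0,"wx":0,"wy":0,"wz":0,"gripper":0}
  ]
}}

```text
t: 33.65
position: [0.4418, 0.3297, 0.3311]
tcp_rot: [-0.0, 0.91, 0.414, -0.002]
force: [-0.8, 0.2, -1.2]
width: 0.0173
grip_force: 58.6
```

```bash
python3 - <<'E'
from h import *
w=ctrl.snapshot('wrist'); sc=ctrl.snapshot('scene'); tp=ctrl.snapshot('top')
for p in (w,sc,tp):
  for n in ('oil_ladle','oil_bowl'): print(n,[(round(d['conf'],2),np.round(d['point'],3).tolist()) for d in ctrl.landmark_of(p,n)])
goto(.4425,.33,.2815,-41.1)
E
```

```text
oil_ladle [(0.73, [0.44, 0.33, 0.073])]
oil_bowl [(0.91, [0.442, 0.328, -0.0])]
oil_ladle [(0.92, [0.691, 0.422, -0.0]), (0.69, [0.441, 0.331, 0.072])]
oil_bowl [(0.91, [0.442, 0.33, -0.003]), (0.44, [0.753, -0.033, 0.0])]
oil_ladle [(0.73, [0.444, 0.329, 0.073]), (0.62, [0.69, 0.428, 0.001])]
oil_bowl [(0.9, [0.441, 0.327, 0.001]), (0.41, [0.566, 0.381, -0.001])]
shift [-0.0004 -0.0002  0.0534] then wz 0.0007 yaw now -41.06 t 34.1
```

{"name": "send_rows", "arguments": {
  "deltas": [
    {"tx":0,"ty":0,"tz":0.025,"wx":0,"wy":0,"wz":0,"gripper":0},
    {"tx":0,"ty":0,"tz":0.018,"wx":0,"wy":0,"wz":0,"gripper":0},
    {"tx":0,"ty":0,"tz":0.011,"wx":0,"wy":0,"wz":0,"gripper":0},
    {"tx":0,"ty":0,"tz":0,"wx":0,"wy":0,"wz":0,"gripper":0},
    {"tx":0,"ty":0,"tz":0,"wx":0,"wy":0,"wz":0,"gripper":0},
    {"tx":0,"ty":0,"tz":0,"wx":0,"wy":0,"wz":0,"gripper":0},
    {"tx":0,"ty":0,"tz":0,"wx":0,"wy":0,"wz":0,"gripper":0},
    {"tx":0,"ty":0,"tz":0,"wx":0,"wy":0,"wz":0,"gripper":0}
  ]
}}

```text
t: 34.9
position: [0.4428, 0.3301, 0.2808]
tcp_rot: [-0.0, 0.91, 0.414, 0.001]
force: [-0.2, -0.2, -0.8]
width: 0.017
grip_force: 58.7
```

```bash
python3 - <<'E'
from h import *
w=ctrl.snapshot('wrist'); sc=ctrl.snapshot('scene')
for p in (w,sc):
  for n in ('oil_ladle','oil_bowl'): print(n,[(round(d['conf'],2),np.round(d['point'],3).tolist()) for d in ctrl.landmark_of(p,n)])
print(ctrl.get_state()['force'])
goto(.485,-.3095,.41,-41.1)
E
```

```text
oil_ladle [(0.75, [0.442, 0.325, 0.017])]
oil_bowl [(0.87, [0.442, 0.326, -0.001])]
oil_ladle [(0.8, [0.444, 0.33, 0.018]), (0.68, [0.692, 0.422, -0.003]), (0.64, [0.753, -0.029, 0.003])]
oil_bowl [(0.57, [0.44, 0.33, 0.0])]
[-0.2905449   0.41035466 -0.9264343 ]
shift [-0.4543  0.4521 -0.1299] then wz 0.0006 yaw now -41.06 t 35.2
```

The dip is confirmed at z ≈ 0.0175, centred in the bowl. On to the filling cup.

{"name": "send_rows", "arguments": {
  "deltas": [
    {"tx":0,"ty":0,"tz":-0.04,"wx":0,"wy":0,"wz":0,"gripper":0},
    {"tx":0,"ty":0,"tz":-0.045,"wx":0,"wy":0,"wz":0,"gripper":0},
    {"tx":0,"ty":0,"tz":-0.045,"wx":0,"wy":0,"wz":0,"gripper":0},
    {"tx":-0.0324,"ty":0.0323,"tz":0,"wx":0,"wy":0,"wz":0,"gripper":0},
    {"tx":-0.0324,"ty":0.0323,"tz":0,"wx":0,"wy":0,"wz":0,"gripper":0},
    {"tx":-0.0324,"ty":0.0323,"tz":0,"wx":0,"wy":0,"wz":0,"gripper":0},
    {"tx":-0.0324,"ty":0.0323,"tz":0,"wx":0,"wy":0,"wz":0,"gripper":0},
    {"tx":-0.0325,"ty":0.0323,"tz":0,"wx":0,"wy":0,"wz":0,"gripper":0},
    {"tx":-0.0325,"ty":0.0323,"tz":0,"wx":0,"wy":0,"wz":0,"gripper":0},
    {"tx":-0.0325,"ty":0.0323,"tz":0,"wx":0,"wy":0,"wz":0,"gripper":0},
    {"tx":-0.0325,"ty":0.0323,"tz":0,"wx":0,"wy":0,"wz":0,"gripper":0},
    {"tx":-0.0325,"ty":0.0323,"tz":0,"wx":0,"wy":0,"wz":0,"gripper":0},
    {"tx":-0.0325,"ty":0.0323,"tz":0,"wx":0,"wy":0,"wz":0,"gripper":0},
    {"tx":-0.0325,"ty":0.0323,"tz":0,"wx":0,"wy":0,"wz":0,"gripper":0},
    {"tx":-0.0325,"ty":0.0323,"tz":0,"wx":0,"wy":0,"wz":0,"gripper":0},
    {"tx":-0.0325,"ty":0.0323,"tz":0,"wx":0,"wy":0,"wz":0,"gripper":0},
    {"tx":-0.0325,"ty":0.0323,"tz":0,"wx":0,"wy":0,"wz":0,"gripper":0},
    {"tx":0,"ty":0,"tz":0,"wx":0,"wy":0,"wz":0,"gripper":0},
    {"tx":0,"ty":0,"tz":0,"wx":0,"wy":0,"wz":0,"gripper":0}
  ]
}}

```text
t: 37.1
position: [0.4846, -0.3107, 0.4094]
tcp_rot: [-0.001, 0.911, 0.413, -0.0]
force: [0.6, 0.6, -1.3]
width: 0.0176
grip_force: 59.3
```

```bash
python3 - <<'E'
from h import *
for c in ('wrist','scene','top'):
  p=ctrl.snapshot(c)
  for n in ('oil_ladle','filler'): print(n,[(round(d['conf'],2),np.round(d['point'],3).tolist()) for d in ctrl.landmark_of(p,n)])
goto(.485,-.3095,.337,-41.1)
E
```

```text
oil_ladle [(0.67, [0.483, -0.314, 0.148])]
filler [(0.88, [0.485, -0.31, 0.093])]
oil_ladle [(0.63, [0.486, -0.309, 0.146]), (0.59, [0.689, 0.424, 0.003])]
filler [(0.95, [0.486, -0.313, 0.093])]
oil_ladle [(0.5, [0.69, 0.427, 0.0])]
filler [(0.88, [0.484, -0.312, 0.094])]
shift [-0.0002  0.0001  0.0734] then wz 0.0014 yaw now -41.02 t 37.55
```

{"name": "send_rows", "arguments": {
  "deltas": [
    {"tx":0,"ty":0,"tz":0.03,"wx":0,"wy":0,"wz":0,"gripper":0},
    {"tx":0,"ty":0,"tz":0.02,"wx":0,"wy":0,"wz":0,"gripper":0},
    {"tx":0,"ty":0,"tz":0.015,"wx":0,"wy":0,"wz":0,"gripper":0},
    {"tx":0,"ty":0,"tz":0.0085,"wx":0,"wy":0,"wz":0,"gripper":0},
    {"tx":0,"ty":0,"tz":0,"wx":0,"wy":0,"wz":0,"gripper":0},
    {"tx":0,"ty":0,"tz":0,"wx":0,"wy":0,"wz":0,"gripper":0},
    {"tx":0,"ty":0,"tz":0,"wx":0,"wy":0,"wz":0,"gripper":0},
    {"tx":0,"ty":0,"tz":0,"wx":0,"wy":0,"wz":0,"gripper":0},
    {"tx":0,"ty":0,"tz":0,"wx":0,"wy":0,"wz":0,"gripper":0}
  ]
}}

```text
t: 38.45
position: [0.485, -0.31, 0.3372]
tcp_rot: [0.0, 0.91, 0.414, 0.0]
force: [-0.4, -0.2, -0.2]
width: 0.0171
grip_force: 59.2
```

```bash
python3 - <<'E'
from h import *
for c in ('wrist','scene'):
  p=ctrl.snapshot(c)
  for n in ('oil_ladle','filler'): print(n,[(round(d['conf'],2),np.round(d['point'],3).tolist()) for d in ctrl.landmark_of(p,n)])
print([(round(d['conf'],2),np.round(d['point'],3).tolist()) for d in ctrl.landmark_of(p,'tumbler')])
print(ctrl.get_state()['force'])
goto(.565,.3885,.397,-41.1)
E
```

```text
oil_ladle [(0.65, [0.48, -0.31, 0.077])]
filler []
oil_ladle [(0.76, [0.484, -0.309, 0.078]), (0.68, [0.69, 0.425, 0.002])]
filler [(0.63, [0.484, -0.315, 0.092])]
[(0.95, [0.563, 0.388, 0.001])]
[ 0.12507212  1.07023183 -0.40379834]
shift [ 0.5791 -0.3984 -0.0604] then wz 0.0005 yaw now -41.07 t 38.8
```

{"name": "send_rows", "arguments": {
  "deltas": [
    {"tx":0,"ty":0,"tz":0.004,"wx":0,"wy":0,"wz":0,"gripper":0},
    {"tx":0,"ty":0,"tz":0,"wx":0,"wy":0,"wz":0,"gripper":0},
    {"tx":0,"ty":0,"tz":0,"wx":0,"wy":0,"wz":0,"gripper":0},
    {"tx":0,"ty":0,"tz":0,"wx":0,"wy":0,"wz":0,"gripper":0},
    {"tx":0,"ty":0,"tz":-0.034,"wx":0,"wy":0,"wz":0,"gripper":0},
    {"tx":0,"ty":0,"tz":-0.045,"wx":0,"wy":0,"wz":0,"gripper":0}
  ]
}}

```text
t: 39.4
position: [0.4844, -0.3093, 0.4101]
tcp_rot: [-0.002, 0.91, 0.414, -0.001]
force: [0.5, -1.0, -0.3]
width: 0.0169
grip_force: 59.2
```

{"name": "send_rows", "arguments": {
  "deltas": [
    {"tx":0.0387,"ty":-0.0266,"tz":0,"wx":0,"wy":0,"wz":0,"gripper":0},
    {"tx":0.0387,"ty":-0.0266,"tz":0,"wx":0,"wy":0,"wz":0,"gripper":0},
    {"tx":0.0387,"ty":-0.0266,"tz":0,"wx":0,"wy":0,"wz":0,"gripper":0},
    {"tx":0.0387,"ty":-0.0266,"tz":0,"wx":0,"wy":0,"wz":0,"gripper":0},
    {"tx":0.0387,"ty":-0.0266,"tz":0,"wx":0,"wy":0,"wz":0,"gripper":0},
    {"tx":0.0387,"ty":-0.0266,"tz":0,"wx":0,"wy":0,"wz":0,"gripper":0},
    {"tx":0.0387,"ty":-0.0266,"tz":0,"wx":0,"wy":0,"wz":0,"gripper":0},
    {"tx":0.0387,"ty":-0.0266,"tz":0,"wx":0,"wy":0,"wz":0,"gripper":0},
    {"tx":0.0387,"ty":-0.0266,"tz":0,"wx":0,"wy":0,"wz":0,"gripper":0},
    {"tx":0.0387,"ty":-0.0266,"tz":0,"wx":0,"wy":0,"wz":0,"gripper":0},
    {"tx":0.0387,"ty":-0.0266,"tz":0,"wx":0,"wy":0,"wz":0,"gripper":0},
    {"tx":0.0388,"ty":-0.0265,"tz":0,"wx":0,"wy":0,"wz":0,"gripper":0},
    {"tx":0.0388,"ty":-0.0265,"tz":0,"wx":0,"wy":0,"wz":0,"gripper":0},
    {"tx":0.0388,"ty":-0.0265,"tz":0,"wx":0,"wy":0,"wz":0,"gripper":0},
    {"tx":0.0388,"ty":-0.0265,"tz":0,"wx":0,"wy":0,"wz":0,"gripper":0},
    {"tx":0,"ty":0,"tz":0,"wx":0,"wy":0,"wz":0,"gripper":0},
    {"tx":0,"ty":0,"tz":0,"wx":0,"wy":0,"wz":0,"gripper":0}
  ]
}}

```text
t: 41.1
position: [0.5658, 0.3911, 0.4106]
tcp_rot: [0.0, 0.91, 0.415, -0.001]
force: [-0.9, -0.1, -1.0]
width: 0.0172
grip_force: 59.4
```

```bash
python3 - <<'E'
from h import *
for c in ('wrist','scene','top'):
  p=ctrl.snapshot(c)
  for n in ('oil_ladle','tumbler'): print(n,[(round(d['conf'],2),np.round(d['point'],3).tolist()) for d in ctrl.landmark_of(p,n)])
goto(.566,.39,.268,-41.1)
E
```

```text
oil_ladle [(0.91, [0.565, 0.391, 0.149]), (0.78, [0.687, 0.427, -0.0])]
tumbler [(0.66, [0.56, 0.386, -0.0])]
oil_ladle [(0.84, [0.689, 0.424, 0.0]), (0.75, [0.566, 0.387, 0.149]), (0.68, [0.484, -0.312, 0.092])]
tumbler [(0.58, [0.564, 0.384, 0.002])]
oil_ladle [(0.75, [0.692, 0.428, 0.0]), (0.55, [0.563, 0.388, 0.148]), (0.36, [0.565, 0.381, -0.001]), (0.24, [0.5, -0.243, 0.059])]
tumbler [(0.71, [0.564, 0.382, -0.002])]
shift [ 0.0003 -0.0004  0.1441] then wz -0.0002 yaw now -41.11 t 41.55
```

{"name": "send_rows", "arguments": {
  "deltas": [
    {"tx":-0.001,"ty":0.001,"tz":0.04,"wx":0,"wy":0,"wz":0,"gripper":0},
    {"tx":0,"ty":0,"tz":0.03,"wx":0,"wy":0,"wz":0,"gripper":0},
    {"tx":0,"ty":0,"tz":0.025,"wx":0,"wy":0,"wz":0,"gripper":0},
    {"tx":0,"ty":0,"tz":0.02,"wx":0,"wy":0,"wz":0,"gripper":0},
    {"tx":0,"ty":0,"tz":0.015,"wx":0,"wy":0,"wz":0,"gripper":0},
    {"tx":0,"ty":0,"tz":0.01,"wx":0,"wy":0,"wz":0,"gripper":0},
    {"tx":0,"ty":0,"tz":0.003,"wx":0,"wy":0,"wz":0,"gripper":0},
    {"tx":0,"ty":0,"tz":0,"wx":0,"wy":0,"wz":0,"gripper":0},
    {"tx":0,"ty":0,"tz":0,"wx":0,"wy":0,"wz":0,"gripper":0}
  ]
}}

```text
t: 42.45
position: [0.5664, 0.3888, 0.2698]
tcp_rot: [-0.0, 0.91, 0.414, 0.001]
force: [-0.5, -0.2, 0.2]
width: 0.017
grip_force: 59.4
```

{"name": "send_rows", "arguments": {
  "deltas": [
    {"tx":0,"ty":0,"tz":0.003,"wx":0,"wy":0,"wz":0,"gripper":0},
    {"tx":0,"ty":0,"tz":0,"wx":0,"wy":0,"wz":0,"gripper":0},
    {"tx":0,"ty":0,"tz":0,"wx":0,"wy":0,"wz":0,"gripper":1},
    {"tx":0,"ty":0,"tz":0,"wx":0,"wy":0,"wz":0,"gripper":1},
    {"tx":0,"ty":0,"tz":0,"wx":0,"wy":0,"wz":0,"gripper":1},
    {"tx":0,"ty":0,"tz":0,"wx":0,"wy":0,"wz":0,"gripper":1},
    {"tx":0,"ty":0,"tz":0,"wx":0,"wy":0,"wz":0,"gripper":1},
    {"tx":0,"ty":0,"tz":0,"wx":0,"wy":0,"wz":0,"gripper":1},
    {"tx":0,"ty":0,"tz":0,"wx":0,"wy":0,"wz":0,"gripper":1},
    {"tx":0,"ty":0,"tz":-0.03,"wx":0,"wy":0,"wz":0,"gripper":1},
    {"tx":0,"ty":0,"tz":-0.045,"wx":0,"wy":0,"wz":0,"gripper":1},
    {"tx":0,"ty":0,"tz":-0.045,"wx":0,"wy":0,"wz":0,"gripper":1},
    {"tx":-0.04,"ty":0,"tz":-0.02,"wx":0,"wy":0,"wz":0,"gripper":1},
    {"tx":-0.04,"ty":0,"tz":0,"wx":0,"wy":0,"wz":0,"gripper":1},
    {"tx":0,"ty":0,"tz":0,"wx":0,"wy":0,"wz":0,"gripper":1},
    {"tx":0,"ty":0,"tz":0,"wx":0,"wy":0,"wz":0,"gripper":1}
  ]
}}

```text
t: 44.05
position: [0.5132, 0.3279, 0.4059]
tcp_rot: [-0.0, 0.91, 0.414, 0.0]
force: [-0.4, -0.6, 1.1]
width: 0.0851
grip_force: 0.0
```

```bash
python3 - <<'E'
from h import *
for c in ('wrist','scene','top'):
  p=ctrl.snapshot(c)
  for n in ('oil_ladle','tumbler','cartridge_a','oil_bowl'): print(c,n,[(round(d['conf'],2),np.round(d['point'],3).tolist()) for d in ctrl.landmark_of(p,n)])
  if c=='wrist': w=p
  if c=='scene': s=p
cv2.imwrite('pics/end.png',np.hstack([w['img'][:420,150:480],cv2.resize(s['img'][130:340,200:450],(500,420))])[:,:,::-1])
E
```

```text
wrist oil_ladle [(0.93, [0.564, 0.387, 0.005])]
wrist tumbler [(0.92, [0.566, 0.389, 0.002])]
wrist cartridge_a [(0.71, [0.563, 0.387, 0.007]), (0.39, [0.563, 0.386, 0.002])]
wrist oil_bowl [(0.83, [0.446, 0.369, 0.001])]
scene oil_ladle [(0.9, [0.689, 0.424, 0.003]), (0.58, [0.566, 0.386, 0.004])]
scene tumbler [(0.65, [0.57, 0.387, -0.001]), (0.56, [0.535, -0.062, 0.042]), (0.26, [0.514, -0.185, 0.039])]
scene cartridge_a [(0.83, [0.536, -0.064, 0.044]), (0.8, [0.5, -0.244, 0.043]), (0.76, [0.837, -0.163, -0.001]), (0.76, [0.856, -0.025, 0.002]), (0.49, [0.514, -0.181, 0.04])]
scene oil_bowl [(0.69, [0.448, 0.378, -0.001]), (0.24, [0.508, -0.194, -0.0])]
top oil_ladle [(0.61, [0.692, 0.428, 0.002]), (0.53, [0.565, 0.388, 0.002]), (0.46, [0.717, 0.334, -0.001]), (0.3, [0.523, -0.123, 0.058])]
top tumbler [(0.77, [0.566, 0.38, -0.001])]
top cartridge_a [(0.88, [0.524, -0.125, 0.045]), (0.78, [0.5, -0.243, 0.045]), (0.77, [0.835, -0.164, -0.004]), (0.74, [0.856, -0.023, 0.0]), (0.51, [0.512, -0.181, 0.043]), (0.51, [0.538, -0.059, 0.044])]
top oil_bowl [(0.98, [0.448, 0.371, 0.003]), (0.7, [0.754, -0.035, -0.0])]
```

View pics/end.png

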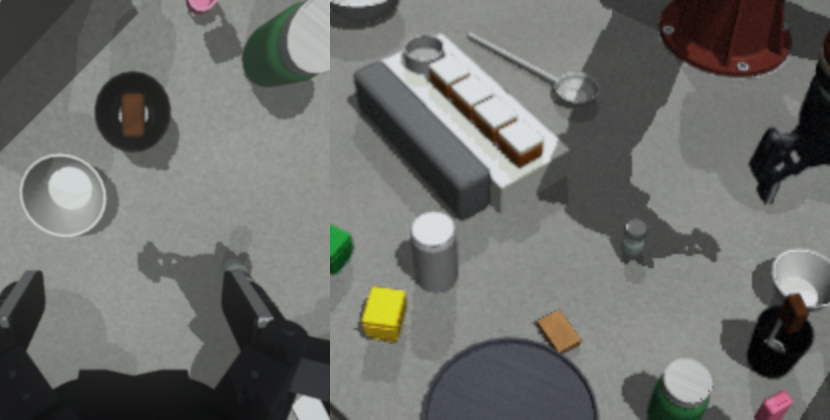

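The final picture shows the ladle standing in the tumbler (132,112) and the oil bowl upright (63,195). The bowl was knocked aside after the dip, which doesn't affect the result. All four cartridges are seated in the grinder and the gripper touches nothing. Handing in.

```bash
python3 -c "
from plant import ctrl
print(ctrl.sign_off())"
```

```text
the job is handed in; nothing more can be done
None
```

I handed the job in at about 44 s: all four cartridges read as home in their sockets, the ladle was dipped in the oil bowl, lowered into the filling cup and stood back in the tumbler, but sign-off returned no verdict.

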